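# Lock the bicycle's electrics away in the bench drawer

### The arm

A 7-joint arm with a two-finger parallel gripper is mounted at the origin on the work surface. World frame = base frame: x ahead of the robot, y to its left, z up, the work surface at z = 0. Lengths are in m, angles in rad, forces in N, time in s.
With the tool pointing down it reaches from about 0.4 to 0.85 m from the base axis. Payload 4.5 kg.
Tool frame: the origin (TCP) lies midway between the tips of the shut fingers; the grasp point (between the pads) lies 19 mm behind it; z points along the fingers, y is the direction in which the jaws open and shut (so a half turn about z gives the same grasp; the last joint's range is limited). The gripper opens to 88 mm and grips with 3 to 60 N. Pads are 18 mm wide; open, the fingers measure 123 mm over their backs; the gripper's body (75 mm by 187 mm) begins 45 mm behind the grasp point.
Start: joints at [1.224, 0.689, -0.195, 1.565, 0.157, 0.902, -0.215], TCP at [0.232, -0.58, 0.211] pointing down, gripper open.
Joint ranges: [-3.01, 3.01], [-0.46, 2.08], [-1.47, 1.51], [0.13, 2.56], [-1, 4.14], [0.04, 2.09], [-2.66, 2.66]. Speed limits (rad/s): [2.57, 2.57, 3.14, 3.14, 3.14, 3.14, 3.14].

### API

Orientations are given as a rotation vector (axis times angle).
In Python, from workcell import state, get_image, camera_model, finish_job, silhouettes gives the robot as it stands.
- The arm moves only by the tool send_rows, never from a script. Its argument "moves" is a list of rows, each an object of numbers: "grip": the finger opening in m, from 0 to 0.0881; "x", "y", "z": the shift along the tool's x, y, z in m; "spin": the turn about the tool's z in degrees. In form: [{"grip": .., "x": .., "y": .., "z": .., "spin": ..}, ...]. A call has 1 to 10 rows; each row shifts and turns the commanded pose from where the row before left it, along the tool's axes as they then stand; what a row does not reach is not made up. A row lasts 1/12 s, in which the tool goes at most 41.7 mm and 7.16 degrees, less where a joint would pass 70% of its speed; a pose out of reach is approached as far as the arm can. A call is refused whole if a number of a shift passes 0.0417 or a number of a turn 7.16, either way. A call with a gripper value outside its range is refused whole. The fingers move at their own pace and stop on an object; "force" is the grip in N (left out, the last holds). Time passes only in rows, so rows that do not move let the fingers close. It gives the time, the measured TCP pose, the force and the opening at its end, in the units of the state.
- state(): the state, without advancing time (a new reading comes with each control period).
- get_image(name): name is "scene" or "top" or "wrist"; returns the picture (420x560x3 uint8, blue, green, red); there is no depth.
- camera_model(name): a dict with "camera_matrix" (3x3 intrinsics, pixels), "R" (3x3) and "t" (3): a world point X has camera coordinates R X + t. Camera axes: x right, y down, z forward; pixel columns grow to the right and rows downward; lengths in m; the calibration is good to about 2 mm. A picture is of the moment at which its call begins: read the wrist's pose just before it. camera_model takes no time and is no camera call; for the wrist camera it gives the pose at the moment of the call.
- finish_job(): hands the job in, once; it reports no verdict.
Trained networks look in the newest picture that a camera, given by its name, has taken for a name from the list of things; names that differ only in an ending like _2 or _b are one class to them, and where a whole thing is asked for, a point or a joint stands for the part that bears it (a point fixed in the world has none). Each returns a list of dicts, best first, with "p" (0 to 1); they miss things now and then, are a little off and sometimes report something else, mostly with a low value. They report only what shows in the picture. A call takes as long as a camera call. They do not tell look-alikes from the thing itself.
- silhouettes(label, camera): "region" (420x560 bool, what is visible of it) and "xy" ([column, row] in pixels, amid what is visible of it).
The state is a dict: "time_s": time; "joints": joint angles; "qvel": joint speeds; "tau": joint torques, N m; "eef_pos": TCP position; "tool_rot": TCP orientation; "ft_force": force on the tool from outside, world axes, zero at the start; "wrist_torque": the same for the moment, N m; "grip_width": opening from 0.0 (shut) to 1.0 (fully open).
Only numpy, scipy, OpenCV 4.12 (cv2) and the standard library are available. Lean on these libraries where they do the work, as an engineer would, in place of code of your own. Each camera call takes 0.05 s, during which the arm holds its last target. There are 200 camera calls.

### The job

Put away the bicycle's electrical things that are lying on the bench (any of battery pack, front lamp, rear lamp and charger; three or four of them are there) in the open drawer and slide the drawer fully shut. Then lock it: take the lock pin from its wooden block, sweep its tip along the hidden bar under the slot in the drawer unit's top until you feel the hole, push the pin in until its collar sits on the top, and leave it there. Leave the spray can, jar, mug and tape where they are.

Things in the scene. Friction and masses are not known exactly. Their poses are not given: they have to be found in the camera images.
- battery_mid (a point): Battery pack of the bicycle light set, black with a narrower grey terminal rail on top: 60 x 36 x 40 mm high in all (the lower 30 mm is the full 60 x 36, above it the rail is 24 mm wide). The point is its middle, 20 mm above its underside. x runs along its long side, y across its narrow side, z up; take it across y. Absent in some starts.
- headlamp_mid (a point): Front lamp of the bicycle: a lying aluminium barrel 32 mm across with a black head 36 mm across, on a small black foot; 60 long, 36 wide, 42 mm high. The point is its middle, 20 mm above its underside; the barrel axis lies 24 mm above the underside and runs along x. x runs along its long side, y across its narrow side, z up; take it across y. Absent in some starts.
- taillamp_mid (a point): Rear lamp of the bicycle: a slim black block 54 x 26 x 36 mm high with a clear lens on one long side and a small rubber pad on top. The point is its middle, 18 mm above its underside. x runs along its long side, y across its narrow side, z up; take it across y. Absent in some starts.
- charger_mid (a point): Charger: a white plug-in block 58 x 38 x 32 mm high with vent slits on top and two thin plug pins 14 mm long at one end. The point is its middle, 16 mm above its underside. x runs along its long side, y across its narrow side, z up; take it across y. Absent in some starts.
- drawer (a joint): How far the drawer stands open, m: 0 shut (the drawer's front then bears on the unit's face and covers it, standing 20 mm proud), 0.135 fully open; starts at 0.117 to 0.130. It runs stiffly (about 2.5 N of friction) and stays where it is left.
- tray (a point): Middle of the drawer's inner floor, 12 mm above the bench. x points from the drawer's front into the unit (the way it shuts), y across, z up. The space for things is 122 mm (x) by 254 mm (y); side and rear walls rise 38 mm above the floor, the wooden front 62 mm. Things in it must not stand over 60 mm high. It moves with the drawer.
- front (a point): Middle of the outer face of the drawer's wooden front, 45 mm above the bench; x into the unit: push this way to shut the drawer. The front is 282 mm wide, 20 mm thick, reaches 8 to 74 mm above the bench; two steel knobs 18 mm across stand 16 mm out of it, 85 mm either side of this point at its height. It moves with the drawer.
- slot (a point): Middle of the lock slot in the flat top of the grey drawer unit, level with that top, 105 mm above the bench. x into the unit, y along the slot, z up. The slot is framed with thin steel, 16 mm wide (x) and 100 mm long (y); the top is 12 mm thick. A soft black dust lip in the slot hides what lies below and gives way to the pin with no force.
- bar (a point): Point on the slot's middle line, 35 mm below the unit's top: with the drawer shut, the level upper face of a hidden steel bar lies here under the whole slot. One hole goes right through the 22 mm thick bar: 13 mm along the slot (y), 18 mm across (x), centred on the slot's line, somewhere within 32 mm of this point along y, different at each start: feel for it. Axes as for the slot.
- unit: Grey drawer unit, fixed: 290 mm wide (y), 200 mm deep (x), 105 mm high. Origin: foot of its front face, in the middle; x into the unit, z up. The slot's middle lies at x = 149 mm, y = 0. The steel bar belongs to the drawer: only with the drawer shut is its hole under the slot.
- pin_handle (a point): Middle of the handle of the lock pin, a steel rod with a black square handle, which starts standing upright in its wooden block. Handle 22 x 22 x 52 mm high, square to x and y; below it a steel collar 32 mm across and 6 mm thick, below that the rod, 10 mm across and 58 mm long. z points from the tip up to the handle; this point is 90 mm above the tip and 26 mm above the top of the collar.
- pin_tip (a point): Lower end of the lock pin's rod, on its axis. When the pin is fully in, the collar rests on the unit's top and the tip is 58 mm below that top.
- block: Wooden block 75 x 75 x 64 mm high, fixed to the bench, in which the lock pin stands (hole 12 mm wide, 61 mm deep, in the middle of its top; the collar rests on its top). Origin: middle of its underside.
- spraycan: Spray can 54 mm across, 170 mm high; not part of the job, leave it where it is. Origin: its underside.
- screwjar: Glass jar 70 mm across, 85 mm high; not part of the job, leave it where it is. Origin: its underside.
- mug: White mug 80 mm across, 90 mm high, with a handle; not part of the job, leave it where it is. Origin: its underside.
- tape: Roll of tape lying flat, 90 mm across, 25 mm high; not part of the job, leave it where it is. Origin: its underside.
Mind the look-alikes: they are no part of the job. What is shaped like the part that bears pin_handle but orange or yellow is not meant. What is shaped like the part that bears charger_mid but pink is not meant.

How it is judged:
On the way, in this order (a step that is already met when the one before it is completed fails the run):
1. every bicycle thing that is there lies in the drawer (x of battery_mid in the frame of tray between -0.064 and 0.064 m and y of battery_mid in the frame of tray between -0.13 and 0.13 m and z of battery_mid in the frame of tray between 0.004 and 0.045 m and x of headlamp_mid in the frame of tray between -0.064 and 0.064 m and y of headlamp_mid in the frame of tray between -0.13 and 0.13 m and z of headlamp_mid in the frame of tray between 0.004 and 0.045 m and x of taillamp_mid in the frame of tray between -0.064 and 0.064 m and y of taillamp_mid in the frame of tray between -0.13 and 0.13 m and z of taillamp_mid in the frame of tray between 0.004 and 0.045 m and x of charger_mid in the frame of tray between -0.064 and 0.064 m and y of charger_mid in the frame of tray between -0.13 and 0.13 m and z of charger_mid in the frame of tray between 0.004 and 0.045 m), for 0.2 s.
2. the drawer is shut with them in it (all of step 1 and value of joint drawer below 0.005 m), for 0.2 s.
3. the lock pin is fully in the hole under the slot (value of joint drawer below 0.005 m and z of pin_tip in the frame of slot below -0.053 m and x of pin_tip in the frame of slot between -0.009 and 0.009 m and y of pin_tip in the frame of slot between -0.05 and 0.05 m and angle between pin_tip's own z axis and vertical below 0.15 rad), for 0.2 s.
At the end, for the whole second after the job is handed in: Every bicycle thing that is there lies inside the drawer's walls, the drawer is shut to within 5 mm, and the lock pin stands at rest and released in the hole: within 5 mm of fully in, upright within 0.15 rad, in the slot (all of step 1 and all of step 3); the robot touches nothing.
It fails at once if the spray can, jar, mug or tape is shifted by more than 4 cm (distance of any of spraycan, screwjar, mug, tape from where it was at the start of the episode above 0.04 m).
Of battery, headlamp, taillamp, charger only 3 to 4 are there at a start; the rules pass over those that are not, and their reading is None.
At some moment in a run one of battery, headlamp, taillamp, charger may be knocked a few centimetres aside while the robot is not near it.
It also fails if it takes over 208 s, if anything falls off the work surface, if the arm or the gripper's body presses on something with over 40 N, if the wrist force passes 120 N, or if a joint passes its speed limit or range.

## Working session

There is one attempt and no reset: what is moved stays moved. The work goes in short steps, Python scripts to look and compute and a tool call to move; the robot and the scene stay as the last step left them, time stands still between calls to the robot, and variables do not carry over. Pictures are saved under pics/ and viewed, about 12 in all and at most 16, crops included, and the job is handed in when it is done.

Besides the shell and the picture viewer there is one more tool, called after "Emit:" as name(argument=value, ...) on one line, values as JSON. send_rows: Moves the arm, as the interface text tells. Its arguments: {"type":"object","properties":{"moves":{"type":"array","items":{"type":"object","properties":{"grip":{"type":"number"},"x":{"type":"number"},"y":{"type":"number"},"z":{"type":"number"},"spin":{"type":"number"}}}},"force":{"type":"number"}},"required":["moves"]}

```bash
mkdir -p pics; ls; cat > h.py <<'E'
import numpy as np, cv2
from scipy.spatial.transform import Rotation as Rn
from workcell import state, get_image, camera_model, finish_job, silhouettes
def ray(cam,u,v,z):
    m=camera_model(cam);K=np.array(m["camera_matrix"]);R=np.array(m["R"]);t=np.array(m["t"])
    d=R.T@np.linalg.solve(K,[u,v,1.]);c=-R.T@t
    return c+d*(z-c[2])/d[2]
def proj(cam,P):
    m=camera_model(cam);K=np.array(m["camera_matrix"]);p=K@(np.array(m["R"])@np.array(P)+np.array(m["t"]))
    return p[:2]/p[2]
E
python3 - <<'E'
from h import *
s=state();print({k:np.round(v,3) for k,v in s.items()});print(Rn.from_rotvec(s["tool_rot"]).as_matrix().round(3))
for c in("top","scene","wrist"):
    m=camera_model(c);print(c,np.round(m["camera_matrix"],1).tolist(),np.round(-np.array(m["R"]).T@m["t"],3),np.round(m["R"],2).tolist())
    cv2.imwrite(f"pics/{c}0.png",get_image(c))
for n in["battery_mid","headlamp_mid","taillamp_mid","charger_mid","drawer","unit","pin_handle","block","spraycan","screwjar","mug","tape"]:
    try:
        for r in silhouettes(n,"top"):
            if r["p"]<.2: continue
            reg=r["region"].astype(np.uint8);print(n,round(r["p"],2),np.round(r["xy"]),int(reg.sum()),cv2.boundingRect(reg))
    except Exception as e: print(n,e)
E
```

```text
pics
{'time_s': np.float64(0.0), 'joints': array([ 1.224,  0.69 , -0.195,  1.566,  0.157,  0.902, -0.215]), 'qvel': array([ 0.002,  0.   ,  0.001, -0.001, -0.   ,  0.001,  0.001]), 'tau': array([ 0.0000e+00, -5.2756e+01, -1.2670e+00, -1.5343e+01, -5.3000e-02,
        7.0000e-03,  0.0000e+00]), 'eef_pos': array([ 0.232, -0.58 ,  0.21 ]), 'tool_rot': array([-3.083e+00, -5.940e-01,  1.000e-03]), 'ft_force': array([-0.732, -0.532, -0.247]), 'wrist_torque': array([0.024, 0.018, 0.018]), 'grip_width': np.float64(0.999)}
[[ 0.928  0.372 -0.001]
 [ 0.372 -0.928  0.002]
 [-0.    -0.002 -1.   ]]
top [[521.2, 0.0, 278.4], [0.0, 521.2, 209.5], [0.0, 0.0, 1.0]] [ 0.312 -0.029  1.38 ] [[-0.01, -1.0, -0.03], [-0.99, 0.01, -0.16], [0.16, 0.03, -0.99]]
scene [[454.2, 0.0, 287.2], [0.0, 454.2, 207.6], [0.0, 0.0, 1.0]] [1.301 0.209 0.927] [[-0.27, 0.96, -0.01], [0.71, 0.2, -0.68], [-0.65, -0.19, -0.73]]
wrist [[352.8, 0.0, 284.8], [0.0, 352.8, 211.9], [0.0, 0.0, 1.0]] [ 0.309 -0.549  0.385] [[0.37, -0.93, -0.0], [-0.88, -0.35, 0.31], [-0.29, -0.11, -0.95]]
battery_mid 0.75 [420. 243.] 385 (410, 231, 23, 26)
taillamp_mid 0.48 [374. 190.] 219 (367, 179, 18, 22)
taillamp_mid 0.43 [291. 198.] 5873 (260, 142, 65, 110)
charger_mid 0.88 [421. 188.] 356 (412, 177, 21, 25)
drawer 0.98 [292. 199.] 5936 (260, 142, 65, 110)
unit 0.94 [247. 195.] 15436 (179, 138, 146, 122)
pin_handle 0.67 [132. 210.] 182 (123, 207, 18, 15)
pin_handle 0.53 [ 98. 255.] 208 (88, 250, 23, 13)
pin_handle 0.49 [ 96. 215.] 221 (85, 206, 23, 15)
block 0.72 [138. 221.] 966 (118, 198, 41, 39)
spraycan 0.72 [371. 126.] 830 (358, 105, 29, 41)
screwjar 0.69 [411. 139.] 767 (396, 126, 32, 33)
screwjar 0.62 [247. 199.] 15379 (180, 139, 146, 121)
mug 0.85 [137. 152.] 1170 (111, 134, 47, 38)
mug 0.54 [148. 282.] 608 (140, 267, 36, 35)
mug 0.22 [423. 240.] 351 (411, 231, 22, 25)
tape 0.91 [148. 283.] 641 (140, 267, 36, 35)
```

```bash
python3 - <<'E'
import cv2
a=cv2.imread("pics/top0.png")[90:310,70:470];cv2.imwrite("pics/top0c.png",cv2.resize(a,None,fx=2,fy=2,interpolation=cv2.INTER_CUBIC))
E
```

```text
(no output)
```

View pics/top0c.png

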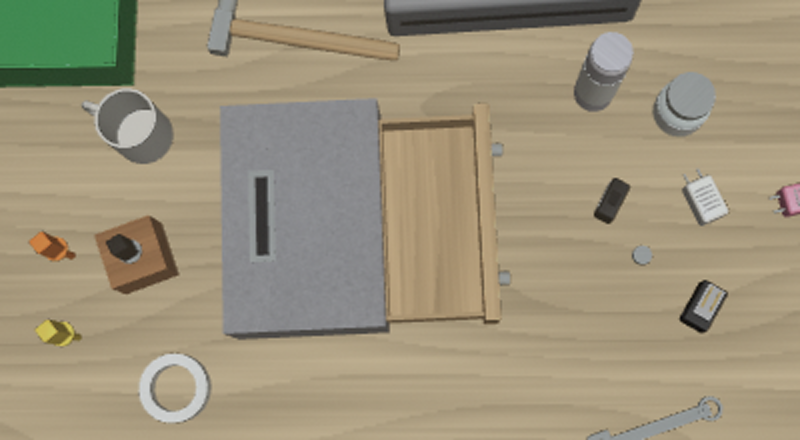

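View pics/scene0.png

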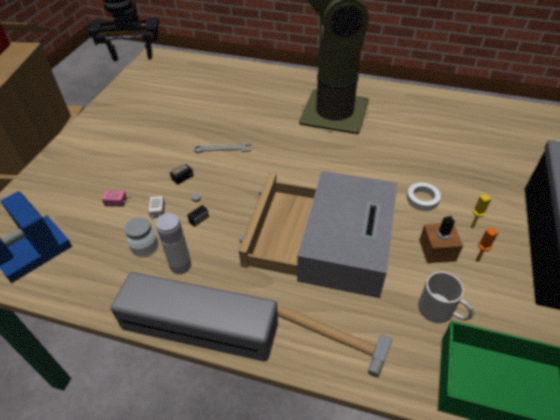

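Three things are present: taillamp (374,190), charger (421,188) and battery (420,243). The pink block (468,190) is a look-alike, and so are the orange and yellow pins. The real pin is the black handle in the block (132,210). There is no headlamp: (391,217) is a small flat disc.

```bash
cat >> h.py <<'E'
def yaw():
    R=Rn.from_rotvec(state()["tool_rot"]).as_matrix();return np.degrees(np.arctan2(R[1,0],R[0,0]))
def rect(cam,reg,z):
    "min-area rectangle (world) of a mask projected to height z: centre, long-side yaw deg, size"
    c=max(cv2.findContours(reg.astype(np.uint8),0,2)[0],key=cv2.contourArea)[:,0]
    P=np.array([ray(cam,u,v,z)[:2] for u,v in c],np.float32)*1000
    b=cv2.boxPoints(cv2.minAreaRect(P));e=[b[1]-b[0],b[2]-b[1]];e.sort(key=lambda q:-np.linalg.norm(q))
    return b.mean(0)/1000,np.degrees(np.arctan2(e[0][1],e[0][0]))%180,[np.linalg.norm(q) for q in e],b/1000
def plan(wps,start=None):
    "wps: (x,y,z,yaw); print rows from the current (or given) pose"
    if start is None: p=np.array(state()["eef_pos"]);w=yaw()
    else: p=np.array(start[:3]);w=start[3]
    for q in wps:
        d=np.array(q[:3])-p;dw=(q[3]-w+180)%360-180
        n=int(max(np.ceil(np.linalg.norm(d)/.038),np.ceil(abs(dw)/7.),1))
        print("->",q,"n",n)
        for i in range(n):
            a=np.radians(w);l=d/n;x=l[0]*np.cos(a)+l[1]*np.sin(a);y=l[0]*np.sin(a)-l[1]*np.cos(a)
            print(f'{{"x":{x:.4f},"y":{y:.4f},"z":{-l[2]:.4f},"spin":{-dw/n:.2f}}},',end="")
            w+=dw/n
        print();p=np.array(q[:3],float)
E
python3 - <<'E'
from h import *
get_image("top")
for n,z in[("battery_mid",.02),("taillamp_mid",.02),("charger_mid",.02),("unit",.105),("pin_handle",.11),("block",.064),("spraycan",.17),("screwjar",.085),("mug",.09),("tape",.02)]:
    r=silhouettes(n,"top")[0];c,w,s,b=rect("top",r["region"],z);print(n,round(r["p"],2),c.round(3),round(w,1),np.round(s))
# unit top corners / slot from the 2x crop
f=lambda u,v,z:ray("top",70+u/2,90+v/2,z).round(3)[:2]
print("unit top corners",[f(u,v,.105) for u,v in[(221,106),(378,99),(388,328),(224,332)]])
print("slot",[f(u,v,.105) for u,v in[(256,176),(268,176),(256,257),(268,257)]])
print("front",[f(u,v,.074) for u,v in[(474,104),(486,104),(486,320),(498,320)]])
print("disc",f(642,255,.0))
E
```

```text
battery_mid 0.82 [ 0.444 -0.362] 149.2 [67. 40.]
taillamp_mid 0.55 [ 0.587 -0.25 ] 151.8 [61. 31.]
charger_mid 0.85 [ 0.587 -0.5  ] 100.9 [71. 43.]
unit 0.77 [0.556 0.073] 92.1 [356. 298.]
pin_handle 0.66 [0.555 0.073] 92.2 [353. 297.]
block 0.55 [0.513 0.369] 20.0 [91. 88.]
spraycan 0.83 [ 0.715 -0.219] 151.5 [102.  51.]
screwjar 0.61 [ 0.698 -0.336] 134.3 [90. 67.]
mug 0.77 [0.681 0.377] 44.8 [125.  76.]
tape 0.73 [0.519 0.382] 20.0 [92. 92.]
unit top corners [array([0.697, 0.254]), array([0.703, 0.054]), array([0.412, 0.041]), array([0.409, 0.243])]
slot [array([0.605, 0.207]), array([0.604, 0.192]), array([0.502, 0.205]), array([0.502, 0.19 ])]
front [array([ 0.704, -0.069]), array([ 0.704, -0.084]), array([ 0.424, -0.08 ]), array([ 0.424, -0.095])]
disc [ 0.515 -0.291]
```

View pics/wrist0.png

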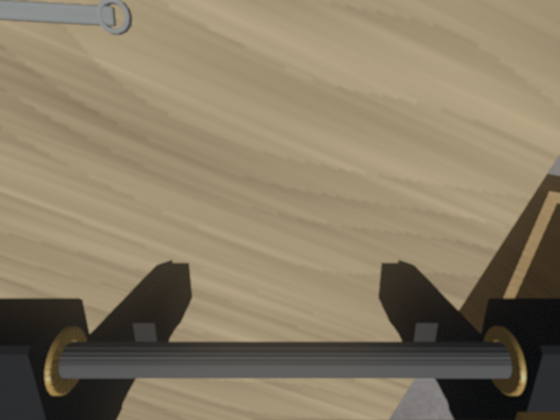

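```bash
python3 - <<'E'
from h import *
plan([(.44,-.34,.22,21.8)])
E
```

```text
-> (0.44, -0.34, 0.22, 21.8) n 9
{"x":0.0313,"y":-0.0162,"z":-0.0010,"spin":0.00},{"x":0.0313,"y":-0.0162,"z":-0.0010,"spin":0.00},{"x":0.0313,"y":-0.0162,"z":-0.0010,"spin":0.00},{"x":0.0313,"y":-0.0162,"z":-0.0010,"spin":0.00},{"x":0.0313,"y":-0.0162,"z":-0.0010,"spin":0.00},{"x":0.0313,"y":-0.0162,"z":-0.0010,"spin":0.00},{"x":0.0313,"y":-0.0162,"z":-0.0010,"spin":0.00},{"x":0.0313,"y":-0.0162,"z":-0.0010,"spin":0.00},{"x":0.0313,"y":-0.0162,"z":-0.0010,"spin":0.00},
```

Emit:
send_rows(moves=[{"grip": 0.088, "x": 0.031, "y": -0.016}, {"x": 0.031, "y": -0.016}, {"x": 0.031, "y": -0.016}, {"x": 0.031, "y": -0.016}, {"x": 0.031, "y": -0.016}, {"x": 0.031, "y": -0.016}, {"x": 0.031, "y": -0.016}, {"x": 0.031, "y": -0.016}, {"x": 0.031, "y": -0.016, "z": -0.01}, {"x": 0.0}], force=25)

```text
invalid input at $.moves[0]: expected keys grip, x, y, z, spin
```

```bash
python3 - <<'E'
from h import *
print(state()["eef_pos"],yaw(),state()["time_s"])
im=get_image("wrist");cv2.imwrite("pics/w1.png",im)
for n,z in[("battery_mid",.02),("taillamp_mid",.02),("charger_mid",.02)]:
    for r in silhouettes(n,"wrist"):
        if r["p"]<.3: continue
        c,w,s,b=rect("wrist",r["region"],z);print(n,round(r["p"],2),np.round(r["xy"]),c.round(3),round(w,1),np.round(s))
E
```

```text
[ 0.23230636 -0.58024068  0.2110187 ] 21.81860951005355 1.3
```

View pics/w1.png

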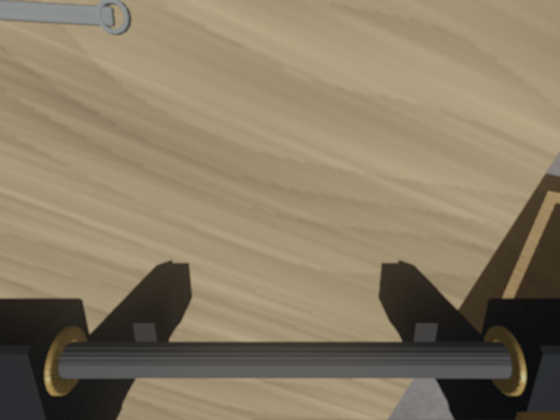

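The call was refused because every key is needed in every row, and the picture shows the unmoved view. I'm sending it again.

Emit:
send_rows(moves=[{"grip": 0.088, "x": 0.031, "y": -0.016, "z": 0, "spin": 0}, {"grip": 0.088, "x": 0.031, "y": -0.016, "z": 0, "spin": 0}, {"grip": 0.088, "x": 0.031, "y": -0.016, "z": 0, "spin": 0}, {"grip": 0.088, "x": 0.031, "y": -0.016, "z": 0, "spin": 0}, {"grip": 0.088, "x": 0.031, "y": -0.016, "z": 0, "spin": 0}, {"grip": 0.088, "x": 0.031, "y": -0.016, "z": 0, "spin": 0}, {"grip": 0.088, "x": 0.031, "y": -0.016, "z": 0, "spin": 0}, {"grip": 0.088, "x": 0.031, "y": -0.016, "z": 0, "spin": 0}, {"grip": 0.088, "x": 0.031, "y": -0.016, "z": -0.01, "spin": 0}, {"grip": 0.088, "x": 0, "y": 0, "z": 0, "spin": 0}], force=25)

```text
time_s: 2.33
eef_pos: [0.4453, -0.3353, 0.2226]
tool_rot: [-3.079, -0.613, -0.012]
ft_force: [0.1, 1.2, -0.5]
grip_width: 0.997
```

```bash
cat > look.py <<'E'
from h import *
import sys
print(state()["eef_pos"],yaw(),state()["time_s"])
im=get_image("wrist");cv2.imwrite(f"pics/{sys.argv[1]}.png",im)
for n,z in[("battery_mid",.02),("taillamp_mid",.02),("charger_mid",.02)]:
    for r in silhouettes(n,"wrist"):
        if r["p"]<.3: continue
        c,w,s,b=rect("wrist",r["region"],z);print(n,round(r["p"],2),np.round(r["xy"]),c.round(3),round(w,1),np.round(s))
E
python3 look.py w2
```

```text
[ 0.4452842  -0.33533227  0.2226037 ] 22.524309854216654 2.3333
battery_mid 0.9 [309. 184.] [ 0.439 -0.37 ] 149.1 [62. 41.]
battery_mid 0.59 [40. 48.] [ 0.465 -0.075] 7.8 [111.  79.]
taillamp_mid 0.69 [256.  16.] [ 0.578 -0.259] 151.3 [51. 33.]
charger_mid 0.97 [484. 111.] [ 0.576 -0.508] 101.9 [79. 39.]
charger_mid 0.63 [376.  57.] [ 0.582 -0.381] 23.4 [71. 44.]
```

View pics/w2.png

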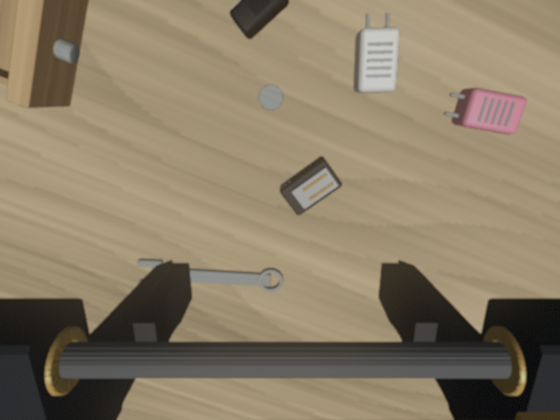

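```bash
python3 look.py w3; python3 -c "
from h import *;print(state()['eef_pos'],yaw())"
```

```text
[ 0.43671738 -0.34403579  0.22090624] 21.726791660208068 2.5333
battery_mid 0.73 [302. 171.] [ 0.446 -0.363] 148.0 [62. 41.]
taillamp_mid 0.84 [242.   7.] [ 0.569 -0.25 ] 111.6 [42. 19.]
taillamp_mid 0.61 [36. 44.] [ 0.465 -0.072] 7.3 [101.  67.]
charger_mid 0.78 [370.  43.] [ 0.591 -0.371] 22.3 [67. 43.]
charger_mid 0.6 [482.  94.] [ 0.589 -0.497] 102.7 [76. 40.]
[ 0.436585   -0.3441196   0.22079128] 21.663011266209388
```

```bash
python3 - <<'E'
from h import *
plan([(.445,-.363,.10,-32),(.445,-.363,.005,-32)])
E
```

```text
-> (0.445, -0.363, 0.1, -32) n 8
{"x":0.0001,"y":0.0026,"z":0.0151,"spin":6.71},{"x":0.0004,"y":0.0026,"z":0.0151,"spin":6.71},{"x":0.0007,"y":0.0025,"z":0.0151,"spin":6.71},{"x":0.0010,"y":0.0024,"z":0.0151,"spin":6.71},{"x":0.0013,"y":0.0023,"z":0.0151,"spin":6.71},{"x":0.0015,"y":0.0021,"z":0.0151,"spin":6.71},{"x":0.0017,"y":0.0019,"z":0.0151,"spin":6.71},{"x":0.0020,"y":0.0017,"z":0.0151,"spin":6.71},
-> (0.445, -0.363, 0.005, -32) n 3
{"x":0.0000,"y":-0.0000,"z":0.0317,"spin":-0.00},{"x":0.0000,"y":-0.0000,"z":0.0317,"spin":-0.00},{"x":0.0000,"y":-0.0000,"z":0.0317,"spin":-0.00},
```

Emit:
send_rows(moves=[{"grip": 0.088, "x": 0, "y": 0.0026, "z": 0.015, "spin": 6.7}, {"grip": 0.088, "x": 0, "y": 0.0026, "z": 0.015, "spin": 6.7}, {"grip": 0.088, "x": 0.001, "y": 0.0026, "z": 0.015, "spin": 6.7}, {"grip": 0.088, "x": 0.001, "y": 0.0024, "z": 0.015, "spin": 6.7}, {"grip": 0.088, "x": 0.001, "y": 0.0023, "z": 0.015, "spin": 6.7}, {"grip": 0.088, "x": 0.0015, "y": 0.002, "z": 0.015, "spin": 6.7}, {"grip": 0.088, "x": 0.002, "y": 0.002, "z": 0.015, "spin": 6.7}, {"grip": 0.088, "x": 0.002, "y": 0.0017, "z": 0.015, "spin": 6.7}, {"grip": 0.088, "x": 0, "y": 0, "z": 0, "spin": 0}, {"grip": 0.088, "x": 0, "y": 0, "z": 0, "spin": 0}])

```text
time_s: 3.57
eef_pos: [0.4452, -0.3623, 0.1005]
tool_rot: [-3.022, 0.857, 0.003]
ft_force: [0.0, 0.1, 0.5]
grip_width: 0.997
```

```bash
python3 look.py w4; python3 - <<'E'
from h import *
print(state()['eef_pos'],yaw(),np.round(state()['joints'],2))
a=cv2.imread("pics/w4.png")[0:330,60:500];cv2.imwrite("pics/w4c.png",a)
E
```

```text
[ 0.44523314 -0.36230523  0.10047579] -31.65887882491373 3.5667
battery_mid 0.62 [285. 201.] [ 0.448 -0.364] 148.8 [66. 37.]
taillamp_mid 0.7 [ 44. 125.] [ 0.59  -0.248] 151.8 [57. 47.]
charger_mid 0.8 [193.  29.] [ 0.593 -0.372] 23.8 [70. 40.]
[ 0.44647958 -0.36260828  0.10204756] -31.705623410943563 [ 0.55  0.78  0.09  1.82 -0.13  0.54 -1.4 ]
```

View pics/w4c.png

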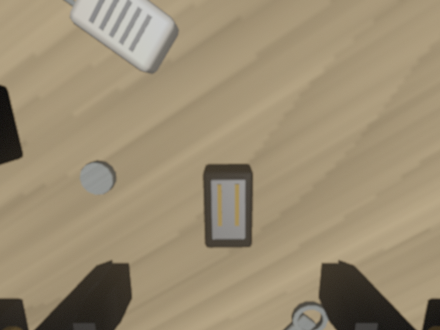

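Emit:
send_rows(moves=[{"grip": 0.088, "x": 0, "y": 0, "z": 0.033, "spin": 0.3}, {"grip": 0.088, "x": 0, "y": 0, "z": 0.032, "spin": 0}, {"grip": 0.088, "x": 0, "y": 0, "z": 0.032, "spin": 0}, {"grip": 0.088, "x": 0, "y": 0, "z": 0, "spin": 0}, {"grip": 0.02, "x": 0, "y": 0, "z": 0, "spin": 0}, {"grip": 0.02, "x": 0, "y": 0, "z": 0, "spin": 0}, {"grip": 0.02, "x": 0, "y": 0, "z": 0, "spin": 0}, {"grip": 0.02, "x": 0, "y": 0, "z": 0, "spin": 0}, {"grip": 0.02, "x": 0, "y": 0, "z": 0, "spin": 0}, {"grip": 0.02, "x": 0, "y": 0, "z": 0, "spin": 0}], force=25)

```text
time_s: 4.6
eef_pos: [0.4467, -0.3625, 0.0051]
tool_rot: [3.019, -0.868, 0.003]
ft_force: [-0.3, -0.6, -0.0]
grip_width: 0.574
```

Emit:
send_rows(moves=[{"grip": 0.02, "x": 0, "y": 0, "z": 0, "spin": 0}, {"grip": 0.02, "x": 0, "y": 0, "z": 0, "spin": 0}, {"grip": 0.02, "x": 0, "y": 0, "z": -0.03, "spin": 0}, {"grip": 0.02, "x": 0, "y": 0, "z": -0.035, "spin": 0}, {"grip": 0.02, "x": 0, "y": 0, "z": -0.035, "spin": 0}, {"grip": 0.02, "x": 0, "y": 0, "z": -0.035, "spin": 0}, {"grip": 0.02, "x": 0, "y": 0, "z": 0, "spin": 0}, {"grip": 0.02, "x": 0, "y": 0, "z": 0, "spin": 0}])

```text
time_s: 5.27
eef_pos: [0.4473, -0.363, 0.141]
tool_rot: [3.018, -0.868, 0.007]
ft_force: [0.4, 0.5, -0.4]
grip_width: 0.227
```

```bash
python3 - <<'E'
from h import *
print(state()['eef_pos'],yaw(),state()["grip_width"]*.0881)
plan([(.489,-.018,.14,92),(.489,-.018,.019,92)])
E
```

```text
[ 0.44725297 -0.36303099  0.14102978] -32.07991761234569 0.019985342084341644
-> (0.489, -0.018, 0.14, 92) n 18
{"x":-0.0082,"y":-0.0175,"z":0.0001,"spin":-6.89},{"x":-0.0061,"y":-0.0183,"z":0.0001,"spin":-6.89},{"x":-0.0038,"y":-0.0189,"z":0.0001,"spin":-6.89},{"x":-0.0015,"y":-0.0192,"z":0.0001,"spin":-6.89},{"x":0.0008,"y":-0.0193,"z":0.0001,"spin":-6.89},{"x":0.0031,"y":-0.0191,"z":0.0001,"spin":-6.89},{"x":0.0054,"y":-0.0185,"z":0.0001,"spin":-6.89},{"x":0.0076,"y":-0.0178,"z":0.0001,"spin":-6.89},{"x":0.0096,"y":-0.0167,"z":0.0001,"spin":-6.89},{"x":0.0116,"y":-0.0154,"z":0.0001,"spin":-6.89},{"x":0.0134,"y":-0.0139,"z":0.0001,"spin":-6.89},{"x":0.0149,"y":-0.0122,"z":0.0001,"spin":-6.89},{"x":0.0163,"y":-0.0104,"z":0.0001,"spin":-6.89},{"x":0.0174,"y":-0.0083,"z":0.0001,"spin":-6.89},{"x":0.0183,"y":-0.0062,"z":0.0001,"spin":-6.89},{"x":0.0189,"y":-0.0039,"z":0.0001,"spin":-6.89},{"x":0.0192,"y":-0.0016,"z":0.0001,"spin":-6.89},{"x":0.0193,"y":0.0007,"z":0.0001,"spin":-6.89},
-> (0.489, -0.018, 0.019, 92) n 4
{"x":0.0000,"y":0.0000,"z":0.0303,"spin":0.00},{"x":0.0000,"y":0.0000,"z":0.0303,"spin":0.00},{"x":0.0000,"y":0.0000,"z":0.0303,"spin":0.00},{"x":0.0000,"y":0.0000,"z":0.0303,"spin":0.00},
```

The fingers close slower than I allowed for (about 75 mm/s), so I lifted before they closed. Looking again.

```bash
python3 look.py w5; python3 -c "
import cv2;cv2.imwrite('pics/w5c.png',cv2.imread('pics/w5.png')[0:420:1,60:500])"
```

```text
[ 0.44725297 -0.36303099  0.14102978] -32.07991761234569 5.2667
battery_mid 0.93 [285. 189.] [ 0.445 -0.362] 147.6 [64. 37.]
taillamp_mid 0.71 [200.  37.] [ 0.589 -0.369] 23.5 [73. 39.]
taillamp_mid 0.66 [ 76. 128.] [ 0.584 -0.249] 151.2 [56. 43.]
charger_mid 0.58 [199.  36.] [ 0.589 -0.369] 23.8 [73. 39.]
```

View pics/w5c.png

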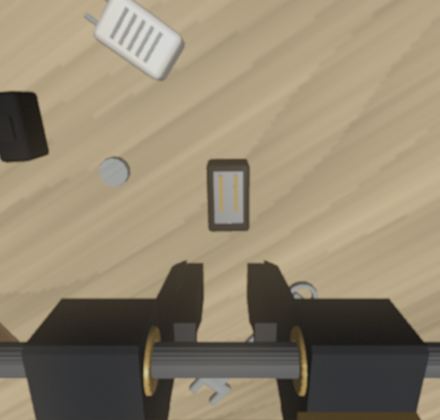

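The battery is untouched, so I'm trying again with a narrower opening and more closing time.

Emit:
send_rows(moves=[{"grip": 0.06, "x": 0, "y": 0, "z": 0, "spin": 0}, {"grip": 0.06, "x": 0, "y": 0, "z": 0, "spin": 0}, {"grip": 0.06, "x": 0, "y": 0, "z": 0, "spin": 0}, {"grip": 0.06, "x": 0, "y": 0, "z": 0, "spin": 0}, {"grip": 0.06, "x": 0, "y": 0, "z": 0.034, "spin": 0}, {"grip": 0.06, "x": 0, "y": 0, "z": 0.034, "spin": 0}, {"grip": 0.06, "x": 0, "y": 0, "z": 0.034, "spin": 0}, {"grip": 0.06, "x": 0, "y": 0, "z": 0.034, "spin": 0}, {"grip": 0.06, "x": 0, "y": 0, "z": 0, "spin": 0}, {"grip": 0.02, "x": 0, "y": 0, "z": 0, "spin": 0}])

```text
time_s: 6.3
eef_pos: [0.445, -0.3613, 0.0019]
tool_rot: [-3.018, 0.868, 0.005]
ft_force: [0.3, -0.5, -0.6]
grip_width: 0.626
```

Emit:
send_rows(moves=[{"grip": 0.02, "x": 0, "y": 0, "z": 0, "spin": 0}, {"grip": 0.02, "x": 0, "y": 0, "z": 0, "spin": 0}, {"grip": 0.02, "x": 0, "y": 0, "z": 0, "spin": 0}, {"grip": 0.02, "x": 0, "y": 0, "z": 0, "spin": 0}, {"grip": 0.02, "x": 0, "y": 0, "z": 0, "spin": 0}, {"grip": 0.02, "x": 0, "y": 0, "z": 0, "spin": 0}, {"grip": 0.02, "x": 0, "y": 0, "z": 0, "spin": 0}, {"grip": 0.02, "x": 0, "y": 0, "z": 0, "spin": 0}, {"grip": 0.02, "x": 0, "y": 0, "z": 0, "spin": 0}, {"grip": 0.02, "x": 0, "y": 0, "z": 0, "spin": 0}])

```text
time_s: 7.13
eef_pos: [0.4466, -0.3635, 0.0045]
tool_rot: [3.017, -0.869, 0.004]
ft_force: [-1.4, -0.1, 8.3]
grip_width: 0.272
```

Emit:
send_rows(moves=[{"grip": 0.02, "x": 0, "y": 0, "z": -0.034, "spin": 0}, {"grip": 0.02, "x": 0, "y": 0, "z": -0.034, "spin": 0}, {"grip": 0.02, "x": 0, "y": 0, "z": -0.034, "spin": 0}, {"grip": 0.02, "x": 0, "y": 0, "z": -0.034, "spin": 0}, {"grip": 0.02, "x": 0, "y": 0, "z": 0, "spin": 0}])

```text
time_s: 7.55
eef_pos: [0.4492, -0.3647, 0.1452]
tool_rot: [3.015, -0.867, 0.017]
ft_force: [0.1, -0.3, -2.5]
grip_width: 0.269
```

```bash
python3 look.py w6; python3 -c "
import cv2;cv2.imwrite('pics/w6c.png',cv2.imread('pics/w6.png')[100:420:1,60:500])"
```

```text
[ 0.44924316 -0.36465518  0.14517943] -32.09618316259737 7.55
battery_mid 0.91 [282. 252.] [ 0.388 -0.323] 146.8 [132.  70.]
taillamp_mid 0.91 [ 82. 132.] [ 0.581 -0.248] 151.0 [55. 42.]
taillamp_mid 0.66 [ 28. 321.] [ 0.481 -0.075] 0.1 [101.  63.]
taillamp_mid 0.52 [ 25. 323.] [ 0.485 -0.097] 147.9 [85. 74.]
charger_mid 0.63 [199.  39.] [ 0.585 -0.368] 23.8 [71. 39.]
```

View pics/w6c.png

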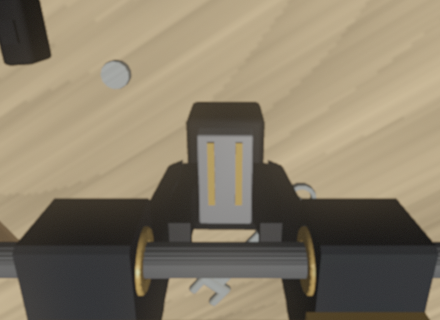

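```bash
python3 - <<'E'
from h import *
print(state()['eef_pos'],yaw(),state()["grip_width"]*.0881)
plan([(.489,-.018,.15,92)])
E
```

```text
[ 0.44522722 -0.36100643  0.13785567] -32.05768483040566 0.023904833303551344
-> (0.489, -0.018, 0.15, 92) n 18
{"x":-0.0081,"y":-0.0174,"z":-0.0007,"spin":-6.89},{"x":-0.0059,"y":-0.0183,"z":-0.0007,"spin":-6.89},{"x":-0.0037,"y":-0.0189,"z":-0.0007,"spin":-6.89},{"x":-0.0014,"y":-0.0192,"z":-0.0007,"spin":-6.89},{"x":0.0009,"y":-0.0192,"z":-0.0007,"spin":-6.89},{"x":0.0032,"y":-0.0189,"z":-0.0007,"spin":-6.89},{"x":0.0055,"y":-0.0184,"z":-0.0007,"spin":-6.89},{"x":0.0076,"y":-0.0176,"z":-0.0007,"spin":-6.89},{"x":0.0097,"y":-0.0166,"z":-0.0007,"spin":-6.89},{"x":0.0116,"y":-0.0153,"z":-0.0007,"spin":-6.89},{"x":0.0134,"y":-0.0138,"z":-0.0007,"spin":-6.89},{"x":0.0149,"y":-0.0121,"z":-0.0007,"spin":-6.89},{"x":0.0163,"y":-0.0102,"z":-0.0007,"spin":-6.89},{"x":0.0174,"y":-0.0082,"z":-0.0007,"spin":-6.89},{"x":0.0182,"y":-0.0060,"z":-0.0007,"spin":-6.89},{"x":0.0188,"y":-0.0038,"z":-0.0007,"spin":-6.89},{"x":0.0192,"y":-0.0015,"z":-0.0007,"spin":-6.89},{"x":0.0192,"y":0.0008,"z":-0.0007,"spin":-6.89},
```

Emit:
send_rows(moves=[{"grip": 0.02, "x": -0.0081, "y": -0.0174, "z": -0.001, "spin": -6.9}, {"grip": 0.02, "x": -0.006, "y": -0.0183, "z": -0.001, "spin": -6.9}, {"grip": 0.02, "x": -0.0037, "y": -0.019, "z": -0.001, "spin": -6.9}, {"grip": 0.02, "x": -0.0014, "y": -0.0192, "z": -0.001, "spin": -6.9}, {"grip": 0.02, "x": 0.001, "y": -0.0192, "z": -0.001, "spin": -6.9}, {"grip": 0.02, "x": 0.0032, "y": -0.019, "z": -0.001, "spin": -6.9}, {"grip": 0.02, "x": 0.0055, "y": -0.0184, "z": -0.001, "spin": -6.9}, {"grip": 0.02, "x": 0.0076, "y": -0.0176, "z": -0.001, "spin": -6.9}, {"grip": 0.02, "x": 0.0097, "y": -0.0166, "z": -0.001, "spin": -6.9}, {"grip": 0.02, "x": 0.0116, "y": -0.0153, "z": -0.001, "spin": -6.9}])

```text
time_s: 8.58
eef_pos: [0.4689, -0.1698, 0.1474]
tool_rot: [-2.974, -1.003, 0.005]
ft_force: [-0.1, 0.2, -2.9]
grip_width: 0.267
```

Emit:
send_rows(moves=[{"grip": 0.02, "x": 0.0134, "y": -0.0138, "z": -0.001, "spin": -6.9}, {"grip": 0.02, "x": 0.015, "y": -0.012, "z": -0.001, "spin": -6.9}, {"grip": 0.02, "x": 0.0163, "y": -0.0102, "z": 0, "spin": -6.9}, {"grip": 0.02, "x": 0.0174, "y": -0.0082, "z": 0, "spin": -6.9}, {"grip": 0.02, "x": 0.0182, "y": -0.006, "z": 0, "spin": -6.9}, {"grip": 0.02, "x": 0.0188, "y": -0.0038, "z": 0, "spin": -6.9}, {"grip": 0.02, "x": 0.0192, "y": -0.0015, "z": 0, "spin": -6.9}, {"grip": 0.02, "x": 0.0192, "y": 0.0008, "z": 0, "spin": -6.9}, {"grip": 0.02, "x": 0, "y": 0, "z": 0, "spin": 0}, {"grip": 0.02, "x": 0, "y": 0, "z": 0, "spin": 0}])

```text
time_s: 9.42
eef_pos: [0.4885, -0.0179, 0.1496]
tool_rot: [-2.177, -2.261, 0.002]
ft_force: [0.5, -0.0, -1.8]
grip_width: 0.269
```

```bash
python3 - <<'E'
from h import *
get_image("wrist");get_image("wrist");s=state()
print(s['eef_pos'],yaw(),s["grip_width"]*.0881,s["ft_force"],s["joints"].round(2) if hasattr(s["joints"],"round") else s["joints"])
cv2.imwrite("pics/t1.png",cv2.resize(get_image("top")[130:270,170:340],None,fx=4,fy=4,interpolation=2))
E
```

```text
[ 0.48848529 -0.02003385  0.14996167] 91.95665282564373 0.02345755420700602 [ 0.3106556  -0.73629907 -1.90515026] [ 0.21  0.64 -0.43  2.02  0.47  0.58 -0.5 ]
```

View pics/t1.png

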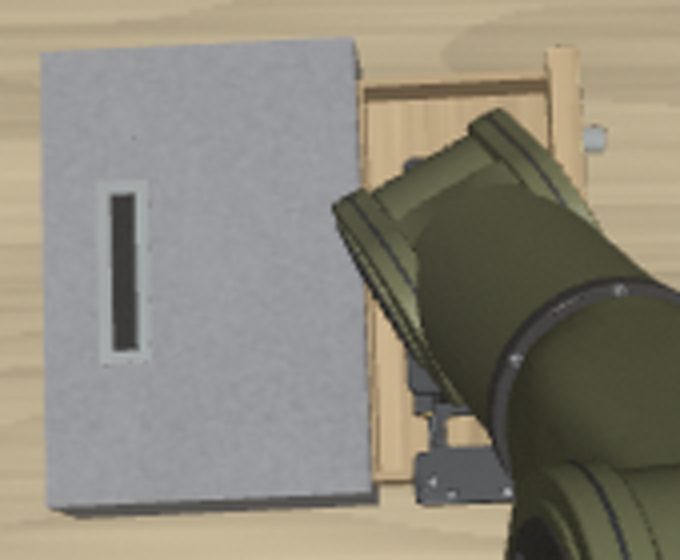

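The gripper is over the drawer. Lowering in stages while watching the force.

Emit:
send_rows(moves=[{"grip": 0.02, "x": 0, "y": 0, "z": 0.03, "spin": 0}, {"grip": 0.02, "x": 0, "y": 0, "z": 0.03, "spin": 0}, {"grip": 0.02, "x": 0, "y": 0, "z": 0.03, "spin": 0}, {"grip": 0.02, "x": 0, "y": 0, "z": 0.01, "spin": 0}, {"grip": 0.02, "x": 0, "y": 0, "z": 0, "spin": 0}, {"grip": 0.02, "x": 0, "y": 0, "z": 0, "spin": 0}])

```text
time_s: 10.07
eef_pos: [0.4892, -0.0197, 0.0507]
tool_rot: [-2.182, -2.26, 0.003]
ft_force: [0.6, 1.0, -1.5]
grip_width: 0.27
```

Emit:
send_rows(moves=[{"grip": 0.02, "x": 0, "y": 0, "z": 0.01, "spin": 0}, {"grip": 0.02, "x": 0, "y": 0, "z": 0, "spin": 0}, {"grip": 0.02, "x": 0, "y": 0, "z": 0, "spin": 0}])

```text
time_s: 10.32
eef_pos: [0.4901, -0.0192, 0.0419]
tool_rot: [2.18, 2.26, 0.001]
ft_force: [0.2, 0.2, -1.6]
grip_width: 0.267
```

Emit:
send_rows(moves=[{"grip": 0.02, "x": 0, "y": 0, "z": 0.01, "spin": 0}, {"grip": 0.02, "x": 0, "y": 0, "z": 0, "spin": 0}, {"grip": 0.02, "x": 0, "y": 0, "z": 0, "spin": 0}])

```text
time_s: 10.57
eef_pos: [0.4898, -0.019, 0.0317]
tool_rot: [2.18, 2.261, 0.0]
ft_force: [-0.1, -0.9, -2.2]
grip_width: 0.268
```

Emit:
send_rows(moves=[{"grip": 0.02, "x": 0, "y": 0, "z": 0.008, "spin": 0}, {"grip": 0.02, "x": 0, "y": 0, "z": 0, "spin": 0}, {"grip": 0.02, "x": 0, "y": 0, "z": 0.003, "spin": 0}, {"grip": 0.02, "x": 0, "y": 0, "z": 0, "spin": 0}, {"grip": 0.02, "x": 0, "y": 0, "z": 0, "spin": 0}])

```text
time_s: 10.98
eef_pos: [0.4895, -0.0188, 0.0199]
tool_rot: [-2.18, -2.262, 0.0]
ft_force: [-0.0, 0.6, -2.1]
grip_width: 0.268
```

Emit:
send_rows(moves=[{"grip": 0.05, "x": 0, "y": 0, "z": 0, "spin": 0}, {"grip": 0.05, "x": 0, "y": 0, "z": 0, "spin": 0}, {"grip": 0.05, "x": 0, "y": 0, "z": 0, "spin": 0}, {"grip": 0.05, "x": 0, "y": 0, "z": 0, "spin": 0}, {"grip": 0.05, "x": 0, "y": 0, "z": 0, "spin": 0}, {"grip": 0.05, "x": 0, "y": 0, "z": 0, "spin": 0}, {"grip": 0.05, "x": 0, "y": 0, "z": -0.03, "spin": 0}, {"grip": 0.05, "x": 0, "y": 0, "z": -0.04, "spin": 0}, {"grip": 0.05, "x": 0, "y": 0, "z": -0.04, "spin": 0}, {"grip": 0.05, "x": 0, "y": 0, "z": -0.04, "spin": 0}])

```text
time_s: 11.82
eef_pos: [0.4887, -0.0188, 0.1716]
tool_rot: [-2.179, -2.262, 0.001]
ft_force: [2.0, 0.0, -1.4]
grip_width: 0.57
```

```bash
python3 - <<'E'
from h import *
get_image("wrist")
cv2.imwrite("pics/w7.png",get_image("wrist"));s=state();print(s['eef_pos'],yaw())
for r in silhouettes("battery_mid","wrist")[:2]:
    c,w,q,b=rect("wrist",r["region"],.032);print(r["p"],r["xy"],c,w,q)
plan([(.54,-.25,.15,23),(.589,-.370,.12,23)])
E
```

```text
[ 0.49330407 -0.01824901  0.17531256] 92.08019243472295
0.62 [274.7, 182.8] [ 0.4882854 -0.0173939] 92.2574 [np.float32(64.50798), np.float32(36.405327)]
-> (0.54, -0.25, 0.15, 23) n 10
{"x":-0.0233,"y":0.0040,"z":0.0023,"spin":6.91},{"x":-0.0226,"y":0.0068,"z":0.0023,"spin":6.91},{"x":-0.0217,"y":0.0094,"z":0.0023,"spin":6.91},{"x":-0.0204,"y":0.0120,"z":0.0023,"spin":6.91},{"x":-0.0188,"y":0.0143,"z":0.0023,"spin":6.91},{"x":-0.0169,"y":0.0165,"z":0.0023,"spin":6.91},{"x":-0.0148,"y":0.0184,"z":0.0023,"spin":6.91},{"x":-0.0125,"y":0.0201,"z":0.0023,"spin":6.91},{"x":-0.0100,"y":0.0214,"z":0.0023,"spin":6.91},{"x":-0.0073,"y":0.0225,"z":0.0023,"spin":6.91},
-> (0.589, -0.37, 0.12, 23) n 4
{"x":-0.0004,"y":0.0324,"z":0.0075,"spin":-0.00},{"x":-0.0004,"y":0.0324,"z":0.0075,"spin":-0.00},{"x":-0.0004,"y":0.0324,"z":0.0075,"spin":-0.00},{"x":-0.0004,"y":0.0324,"z":0.0075,"spin":-0.00},
```

View pics/w7.png

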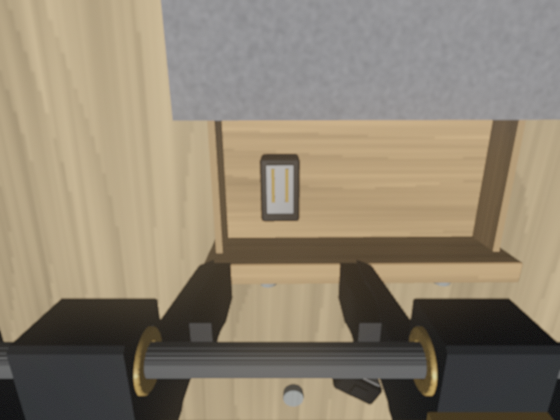

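Battery is in the tray at (0.488, -0.017). Next the charger; its silhouette includes the pins, so the body centre is about (0.582, -0.373).

Emit:
send_rows(moves=[{"grip": 0.06, "x": -0.0233, "y": 0.004, "z": 0.002, "spin": 6.9}, {"grip": 0.06, "x": -0.0226, "y": 0.0068, "z": 0.002, "spin": 6.9}, {"grip": 0.06, "x": -0.0217, "y": 0.0094, "z": 0.002, "spin": 6.9}, {"grip": 0.06, "x": -0.0204, "y": 0.012, "z": 0.002, "spin": 6.9}, {"grip": 0.06, "x": -0.0188, "y": 0.0143, "z": 0.002, "spin": 6.9}, {"grip": 0.06, "x": -0.0169, "y": 0.0165, "z": 0.002, "spin": 6.9}, {"grip": 0.06, "x": -0.0148, "y": 0.0184, "z": 0.002, "spin": 6.9}, {"grip": 0.06, "x": -0.0125, "y": 0.02, "z": 0.002, "spin": 6.9}, {"grip": 0.06, "x": -0.01, "y": 0.0214, "z": 0.002, "spin": 6.9}, {"grip": 0.06, "x": -0.0073, "y": 0.0225, "z": 0.002, "spin": 6.9}])

```text
time_s: 12.8
eef_pos: [0.537, -0.2509, 0.1481]
tool_rot: [-3.079, -0.62, 0.005]
ft_force: [0.3, 0.7, 0.1]
grip_width: 0.679
```

Emit:
send_rows(moves=[{"grip": 0.06, "x": -0.001, "y": 0.032, "z": 0.008, "spin": 0}, {"grip": 0.06, "x": -0.002, "y": 0.032, "z": 0.008, "spin": 0}, {"grip": 0.06, "x": -0.003, "y": 0.032, "z": 0.008, "spin": 0}, {"grip": 0.06, "x": -0.002, "y": 0.032, "z": 0.008, "spin": 0}, {"grip": 0.06, "x": 0, "y": 0, "z": 0, "spin": 0}, {"grip": 0.06, "x": 0, "y": 0, "z": 0, "spin": 0}, {"grip": 0.06, "x": 0, "y": 0, "z": 0, "spin": 0}])

```text
time_s: 13.38
eef_pos: [0.5802, -0.3693, 0.1164]
tool_rot: [-3.075, -0.63, 0.004]
ft_force: [0.1, 1.3, 0.2]
grip_width: 0.679
```

```bash
cat >> look.py <<'E'
print(state()["eef_pos"],yaw())
E
python3 look.py w8
python3 - <<'E'
from h import *
get_image("scene")
for n in ("spraycan","screwjar"):
    r=silhouettes(n,"scene")[0];reg=r["region"];v,u=np.nonzero(reg);i=v.argmax();ub=u[v>=v.max()-3].mean();print(n,r["p"],ray("scene",ub,v.max()-8,0).round(3))
E
```

```text
[ 0.58020865 -0.36927945  0.11635102] 23.160639569202 13.3833
taillamp_mid 0.88 [145. 135.] [ 0.588 -0.247] 151.9 [66. 32.]
charger_mid 0.63 [293. 195.] [ 0.593 -0.371] 23.3 [76. 39.]
charger_mid 0.59 [431. 253.] [ 0.59  -0.499] 101.9 [82. 47.]
[ 0.58136399 -0.36917844  0.11830122] 23.236173952869255
spraycan 0.9 [ 0.738 -0.237  0.   ]
screwjar 0.71 [ 0.714 -0.348  0.   ]
```

Emit:
send_rows(moves=[{"grip": 0.06, "x": 0.003, "y": 0.005, "z": 0.02, "spin": 0}, {"grip": 0.06, "x": 0, "y": 0, "z": 0.032, "spin": 0}, {"grip": 0.06, "x": 0, "y": 0, "z": 0.032, "spin": 0}, {"grip": 0.06, "x": 0, "y": 0, "z": 0.029, "spin": 0}, {"grip": 0.06, "x": 0, "y": 0, "z": 0, "spin": 0}, {"grip": 0.06, "x": 0, "y": 0, "z": 0, "spin": 0}, {"grip": 0.02, "x": 0, "y": 0, "z": 0, "spin": 0}, {"grip": 0.02, "x": 0, "y": 0, "z": 0, "spin": 0}, {"grip": 0.02, "x": 0, "y": 0, "z": 0, "spin": 0}, {"grip": 0.02, "x": 0, "y": 0, "z": 0, "spin": 0}])

```text
time_s: 14.57
eef_pos: [0.5869, -0.3749, 0.0069]
tool_rot: [3.076, 0.629, 0.003]
ft_force: [0.3, -0.3, -0.4]
grip_width: 0.403
```

Emit:
send_rows(moves=[{"grip": 0.02, "x": 0, "y": 0, "z": 0, "spin": 0}, {"grip": 0.02, "x": 0, "y": 0, "z": 0, "spin": 0}, {"grip": 0.02, "x": 0, "y": 0, "z": 0, "spin": 0}, {"grip": 0.02, "x": 0, "y": 0, "z": 0, "spin": 0}, {"grip": 0.02, "x": 0, "y": 0, "z": 0, "spin": 0}])

```text
time_s: 14.98
eef_pos: [0.5858, -0.3743, 0.005]
tool_rot: [-3.078, -0.63, 0.0]
ft_force: [-0.4, -0.5, 1.0]
grip_width: 0.228
```

Emit:
send_rows(moves=[{"grip": 0.02, "x": 0, "y": 0, "z": -0.034, "spin": 0}, {"grip": 0.02, "x": 0, "y": 0, "z": -0.034, "spin": 0}, {"grip": 0.02, "x": 0, "y": 0, "z": -0.034, "spin": 0}, {"grip": 0.02, "x": 0, "y": 0, "z": -0.034, "spin": 0}, {"grip": 0.02, "x": 0, "y": 0, "z": 0, "spin": 0}, {"grip": 0.02, "x": 0, "y": 0, "z": 0, "spin": 0}])

```text
time_s: 15.48
eef_pos: [0.5874, -0.3751, 0.1437]
tool_rot: [3.075, 0.629, 0.006]
ft_force: [-0.9, 0.7, -1.0]
grip_width: 0.227
```

```bash
python3 - <<'E'
from h import *
s=state();print(s['eef_pos'],yaw(),s["grip_width"]*.0881,s["ft_force"])
plan([(.559,-.018,.14,92)])
E
```

```text
[ 0.58739174 -0.3751281   0.14367116] 23.107150631647205 0.01996476175680124 [-0.91392956  0.696239   -1.01308608]
-> (0.559, -0.018, 0.14, 92) n 10
{"x":0.0114,"y":-0.0340,"z":0.0004,"spin":-6.89},{"x":0.0154,"y":-0.0323,"z":0.0004,"spin":-6.89},{"x":0.0192,"y":-0.0303,"z":0.0004,"spin":-6.89},{"x":0.0227,"y":-0.0278,"z":0.0004,"spin":-6.89},{"x":0.0258,"y":-0.0248,"z":0.0004,"spin":-6.89},{"x":0.0286,"y":-0.0216,"z":0.0004,"spin":-6.89},{"x":0.0310,"y":-0.0180,"z":0.0004,"spin":-6.89},{"x":0.0329,"y":-0.0141,"z":0.0004,"spin":-6.89},{"x":0.0344,"y":-0.0101,"z":0.0004,"spin":-6.89},{"x":0.0353,"y":-0.0059,"z":0.0004,"spin":-6.89},
```

```bash
python3 look.py w9
```

```text
[ 0.58739174 -0.3751281   0.14367116] 23.107150631647205 15.4833
taillamp_mid 0.93 [146. 140.] [ 0.584 -0.247] 151.3 [64. 31.]
charger_mid 0.65 [281. 194.] [ 0.59  -0.368] 23.9 [75. 38.]
[ 0.58469389 -0.37364849  0.13919434] 23.12975193020845
```

View pics/w9.png

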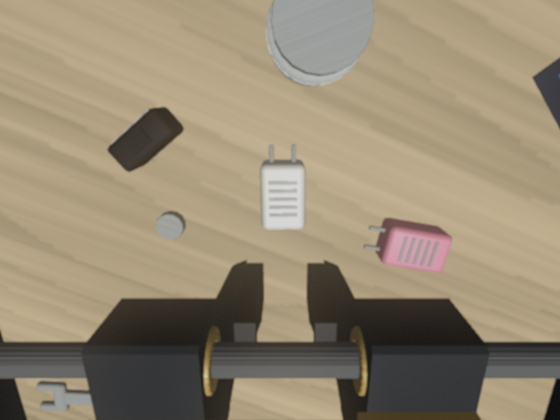

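```bash
python3 - <<'E'
from h import *
p=np.array(state()["eef_pos"]);R=Rn.from_rotvec(state()["tool_rot"]).as_matrix();print(p,state()["grip_width"])
for d in(0,-.01,-.019,-.03,-.04,-.05):
    print(d,[proj("wrist",p+R@[0,y,d]).round(0) for y in(-.01,.01)],)
E
```

```text
[ 0.58469389 -0.37364849  0.13919434] 0.2286683521230819
0 [array([268., 256.]), array([304., 256.])]
-0.01 [array([267., 264.]), array([305., 264.])]
-0.019 [array([266., 273.]), array([306., 273.])]
-0.03 [array([264., 284.]), array([308., 284.])]
-0.04 [array([263., 296.]), array([309., 295.])]
-0.05 [array([262., 309.]), array([311., 309.])]
```

The charger is unmoved and the fingers closed above it. The battery was also taken by its rail, so the fingertips seem to sit higher than the TCP reading suggests. I'll feel down gently over the charger.

Emit:
send_rows(moves=[{"grip": 0.06, "x": 0, "y": 0, "z": 0, "spin": 0}, {"grip": 0.06, "x": 0, "y": 0, "z": 0, "spin": 0}, {"grip": 0.06, "x": 0, "y": 0, "z": 0, "spin": 0}, {"grip": 0.06, "x": 0, "y": 0, "z": 0, "spin": 0}, {"grip": 0.06, "x": 0, "y": 0, "z": 0.034, "spin": 0}, {"grip": 0.06, "x": 0, "y": 0, "z": 0.034, "spin": 0}, {"grip": 0.06, "x": 0, "y": 0, "z": 0.034, "spin": 0}, {"grip": 0.06, "x": 0, "y": 0, "z": 0.032, "spin": 0}, {"grip": 0.06, "x": 0, "y": 0, "z": 0, "spin": 0}, {"grip": 0.06, "x": 0, "y": 0, "z": 0, "spin": 0}])

```text
time_s: 16.52
eef_pos: [0.5847, -0.3735, 0.0056]
tool_rot: [-3.075, -0.629, 0.004]
ft_force: [0.9, -0.3, -0.1]
grip_width: 0.682
```

Emit:
send_rows(moves=[{"grip": 0.06, "x": 0, "y": 0, "z": 0.002, "spin": 0}, {"grip": 0.06, "x": 0, "y": 0, "z": 0.002, "spin": 0}, {"grip": 0.06, "x": 0, "y": 0, "z": 0.001, "spin": 0}, {"grip": 0.06, "x": 0, "y": 0, "z": 0, "spin": 0}, {"grip": 0.06, "x": 0, "y": 0, "z": 0, "spin": 0}])

```text
time_s: 16.93
eef_pos: [0.5864, -0.3747, 0.0032]
tool_rot: [3.077, 0.629, 0.002]
ft_force: [0.2, 0.3, -0.3]
grip_width: 0.684
```

```bash
python3 - <<'E'
from h import *
s=state();print(s['eef_pos'],yaw(),s["grip_width"]*.0881,s["ft_force"])
cv2.imwrite("pics/w10.png",get_image("wrist"))
E
```

```text
[ 0.58643011 -0.37468158  0.00317704] 23.111916109382264 0.0602992186794746 [ 0.18310403  0.32481149 -0.31449957]
```

View pics/w10.png

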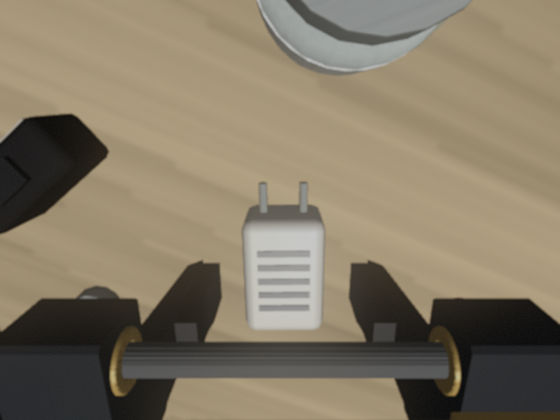

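The fingertips are about 26 mm above the reported TCP: the 60 mm gap spans 130 px, at the same depth as the charger's top. I'll lower further, feeling for contact.

Emit:
send_rows(moves=[{"grip": 0.06, "x": 0, "y": 0, "z": 0.005, "spin": 0}, {"grip": 0.06, "x": 0, "y": 0, "z": 0.005, "spin": 0}, {"grip": 0.06, "x": 0, "y": 0, "z": 0, "spin": 0}, {"grip": 0.06, "x": 0, "y": 0, "z": 0, "spin": 0}])

```text
time_s: 17.32
eef_pos: [0.5853, -0.374, -0.0088]
tool_rot: [-3.077, -0.629, 0.002]
ft_force: [-0.4, -0.3, -0.2]
grip_width: 0.682
```

Emit:
send_rows(moves=[{"grip": 0.06, "x": 0, "y": 0, "z": 0.004, "spin": 0}, {"grip": 0.06, "x": 0, "y": 0, "z": 0.002, "spin": 0}, {"grip": 0.06, "x": 0, "y": 0, "z": 0, "spin": 0}, {"grip": 0.06, "x": 0, "y": 0, "z": 0, "spin": 0}])

```text
time_s: 17.65
eef_pos: [0.5857, -0.3742, -0.0142]
tool_rot: [-3.078, -0.629, 0.0]
ft_force: [-0.1, 0.3, 0.6]
grip_width: 0.679
```

Emit:
send_rows(moves=[{"grip": 0.06, "x": 0, "y": 0, "z": 0.003, "spin": 0}, {"grip": 0.06, "x": 0, "y": 0, "z": 0, "spin": 0}, {"grip": 0.02, "x": 0, "y": 0, "z": 0, "spin": 0}, {"grip": 0.02, "x": 0, "y": 0, "z": 0, "spin": 0}, {"grip": 0.02, "x": 0, "y": 0, "z": 0, "spin": 0}, {"grip": 0.02, "x": 0, "y": 0, "z": 0, "spin": 0}, {"grip": 0.02, "x": 0, "y": 0, "z": 0, "spin": 0}, {"grip": 0.02, "x": 0, "y": 0, "z": 0, "spin": 0}, {"grip": 0.02, "x": 0, "y": 0, "z": 0, "spin": 0}, {"grip": 0.02, "x": 0, "y": 0, "z": 0, "spin": 0}])

```text
time_s: 18.48
eef_pos: [0.5859, -0.3743, -0.0169]
tool_rot: [3.078, 0.629, 0.0]
ft_force: [-0.5, 0.4, -0.1]
grip_width: 0.43
```

Emit:
send_rows(moves=[{"grip": 0.02, "x": 0, "y": 0, "z": -0.036, "spin": 0}, {"grip": 0.02, "x": 0, "y": 0, "z": -0.036, "spin": 0}, {"grip": 0.02, "x": 0, "y": 0, "z": -0.036, "spin": 0}, {"grip": 0.02, "x": 0, "y": 0, "z": -0.036, "spin": 0}, {"grip": 0.02, "x": 0, "y": 0, "z": 0, "spin": 0}, {"grip": 0.02, "x": 0, "y": 0, "z": 0, "spin": 0}, {"grip": 0.02, "x": 0, "y": 0, "z": 0, "spin": 0}])

```text
time_s: 19.07
eef_pos: [0.5849, -0.3738, 0.126]
tool_rot: [-3.077, -0.629, 0.003]
ft_force: [-0.5, 0.5, -1.8]
grip_width: 0.43
```

```bash
python3 - <<'E'
from h import *
s=state();print(s['eef_pos'],yaw(),s["grip_width"]*.0881,s["ft_force"])
plan([(.559,-.018,.127,92)])
E
```

```text
[ 0.58485279 -0.37381506  0.12604952] 23.125760129158355 0.037848912078946306 [-0.52875404  0.51968275 -1.78868972]
-> (0.559, -0.018, 0.127, 92) n 10
{"x":0.0116,"y":-0.0337,"z":-0.0001,"spin":-6.89},{"x":0.0156,"y":-0.0321,"z":-0.0001,"spin":-6.89},{"x":0.0193,"y":-0.0300,"z":-0.0001,"spin":-6.89},{"x":0.0228,"y":-0.0275,"z":-0.0001,"spin":-6.89},{"x":0.0259,"y":-0.0245,"z":-0.0001,"spin":-6.89},{"x":0.0286,"y":-0.0213,"z":-0.0001,"spin":-6.89},{"x":0.0310,"y":-0.0177,"z":-0.0001,"spin":-6.89},{"x":0.0329,"y":-0.0138,"z":-0.0001,"spin":-6.89},{"x":0.0343,"y":-0.0098,"z":-0.0001,"spin":-6.89},{"x":0.0352,"y":-0.0056,"z":-0.0001,"spin":-6.89},
```

Emit:
send_rows(moves=[{"grip": 0.02, "x": 0.0116, "y": -0.0337, "z": 0, "spin": -6.9}, {"grip": 0.02, "x": 0.0156, "y": -0.032, "z": 0, "spin": -6.9}, {"grip": 0.02, "x": 0.0193, "y": -0.03, "z": 0, "spin": -6.9}, {"grip": 0.02, "x": 0.0228, "y": -0.0275, "z": 0, "spin": -6.9}, {"grip": 0.02, "x": 0.026, "y": -0.0245, "z": 0, "spin": -6.9}, {"grip": 0.02, "x": 0.0286, "y": -0.0213, "z": 0, "spin": -6.9}, {"grip": 0.02, "x": 0.031, "y": -0.0177, "z": 0, "spin": -6.9}, {"grip": 0.02, "x": 0.033, "y": -0.0138, "z": 0, "spin": -6.9}, {"grip": 0.02, "x": 0.0343, "y": -0.0098, "z": 0, "spin": -6.9}, {"grip": 0.02, "x": 0.0352, "y": -0.0056, "z": 0, "spin": -6.9}])

```text
time_s: 19.9
eef_pos: [0.5578, -0.0169, 0.125]
tool_rot: [-2.171, -2.266, 0.005]
ft_force: [0.7, -0.2, -0.9]
grip_width: 0.427
```

Emit:
send_rows(moves=[{"grip": 0.02, "x": 0, "y": 0, "z": 0, "spin": 0}, {"grip": 0.02, "x": 0, "y": 0, "z": 0, "spin": 0}, {"grip": 0.02, "x": 0, "y": 0, "z": 0, "spin": 0}, {"grip": 0.02, "x": 0, "y": 0, "z": 0, "spin": 0}])

```text
time_s: 20.23
eef_pos: [0.5591, -0.0205, 0.1259]
tool_rot: [-2.183, -2.258, 0.004]
ft_force: [-0.1, 0.2, -0.8]
grip_width: 0.429
```

Emit:
send_rows(moves=[{"grip": 0.02, "x": 0, "y": 0, "z": 0.035, "spin": 0}, {"grip": 0.02, "x": 0, "y": 0, "z": 0.035, "spin": 0}, {"grip": 0.02, "x": 0, "y": 0, "z": 0.035, "spin": 0}, {"grip": 0.02, "x": 0, "y": 0, "z": 0.015, "spin": 0}, {"grip": 0.02, "x": 0, "y": 0, "z": 0.004, "spin": 0}, {"grip": 0.02, "x": 0, "y": 0, "z": 0.004, "spin": 0}, {"grip": 0.02, "x": 0, "y": 0, "z": 0, "spin": 0}, {"grip": 0.02, "x": 0, "y": 0, "z": 0, "spin": 0}])

```text
time_s: 20.9
eef_pos: [0.5609, -0.0189, 0.0]
tool_rot: [2.18, 2.26, 0.002]
ft_force: [0.0, 0.2, -1.2]
grip_width: 0.429
```

Emit:
send_rows(moves=[{"grip": 0.05, "x": 0, "y": 0, "z": 0, "spin": 0}, {"grip": 0.05, "x": 0, "y": 0, "z": 0, "spin": 0}, {"grip": 0.05, "x": 0, "y": 0, "z": 0, "spin": 0}, {"grip": 0.05, "x": 0, "y": 0, "z": 0, "spin": 0}, {"grip": 0.05, "x": 0, "y": 0, "z": -0.03, "spin": 0}, {"grip": 0.05, "x": 0, "y": 0, "z": -0.04, "spin": 0}, {"grip": 0.05, "x": 0, "y": 0, "z": -0.04, "spin": 0}, {"grip": 0.05, "x": 0, "y": 0, "z": -0.04, "spin": 0}, {"grip": 0.05, "x": 0, "y": 0, "z": 0, "spin": 0}, {"grip": 0.05, "x": 0, "y": 0, "z": 0, "spin": 0}])

```text
time_s: 21.73
eef_pos: [0.5617, -0.0184, 0.1516]
tool_rot: [2.178, 2.259, 0.006]
ft_force: [-0.5, -0.5, 0.2]
grip_width: 0.57
```

```bash
python3 look.py w11; python3 - <<'E'
from h import *
plan([(.587,-.248,.14,151.5)])
E
```

```text
[ 0.5616824  -0.01839494  0.15160057] 92.09074346921435 21.7333
battery_mid 0.81 [200. 188.] [ 0.485 -0.021] 92.1 [67. 43.]
battery_mid 0.63 [294. 109.] [0.559 0.004] 2.0 [400. 257.]
battery_mid 0.58 [305. 206.] [ 0.561 -0.039] 2.2 [338. 170.]
battery_mid 0.56 [303. 400.] [ 0.584 -0.252] 92.1 [58. 57.]
taillamp_mid 0.7 [302. 397.] [ 0.583 -0.252] 2.2 [58. 57.]
taillamp_mid 0.42 [291. 108.] [0.558 0.004] 2.0 [400. 257.]
charger_mid 0.74 [285. 191.] [ 0.557 -0.014] 92.9 [77. 41.]
[ 0.55873166 -0.01871987  0.14760729] 92.12504627805977
-> (0.587, -0.248, 0.14, 151.5) n 9
{"x":-0.0256,"y":0.0022,"z":0.0008,"spin":-6.60},{"x":-0.0257,"y":-0.0008,"z":0.0008,"spin":-6.60},{"x":-0.0254,"y":-0.0037,"z":0.0008,"spin":-6.60},{"x":-0.0248,"y":-0.0066,"z":0.0008,"spin":-6.60},{"x":-0.0239,"y":-0.0094,"z":0.0008,"spin":-6.60},{"x":-0.0226,"y":-0.0121,"z":0.0008,"spin":-6.60},{"x":-0.0211,"y":-0.0146,"z":0.0008,"spin":-6.60},{"x":-0.0193,"y":-0.0169,"z":0.0008,"spin":-6.60},{"x":-0.0172,"y":-0.0190,"z":0.0008,"spin":-6.60},
```

Emit:
send_rows(moves=[{"grip": 0.05, "x": -0.0256, "y": 0.0022, "z": 0.001, "spin": -6.6}, {"grip": 0.05, "x": -0.0257, "y": -0.0008, "z": 0.001, "spin": -6.6}, {"grip": 0.05, "x": -0.0254, "y": -0.0037, "z": 0.001, "spin": -6.6}, {"grip": 0.05, "x": -0.0248, "y": -0.0066, "z": 0.001, "spin": -6.6}, {"grip": 0.05, "x": -0.0239, "y": -0.0094, "z": 0.001, "spin": -6.6}, {"grip": 0.05, "x": -0.0226, "y": -0.0121, "z": 0.001, "spin": -6.6}, {"grip": 0.05, "x": -0.0211, "y": -0.0146, "z": 0.001, "spin": -6.6}, {"grip": 0.05, "x": -0.0193, "y": -0.017, "z": 0.001, "spin": -6.6}, {"grip": 0.05, "x": -0.0172, "y": -0.019, "z": 0.001, "spin": -6.6}, {"grip": 0.05, "x": 0, "y": 0, "z": 0, "spin": 0}])

```text
time_s: 22.77
eef_pos: [0.5863, -0.2555, 0.1368]
tool_rot: [-0.779, -3.04, 0.007]
ft_force: [-0.4, -1.5, -0.7]
grip_width: 0.568
```

Emit:
send_rows(moves=[{"grip": 0.05, "x": 0, "y": 0, "z": 0, "spin": 0}, {"grip": 0.05, "x": 0, "y": 0, "z": 0, "spin": 0}, {"grip": 0.05, "x": 0, "y": 0, "z": 0, "spin": 0}])

```text
time_s: 23.02
eef_pos: [0.588, -0.2457, 0.1395]
tool_rot: [-0.77, -3.045, -0.002]
ft_force: [-0.4, 0.7, 0.7]
grip_width: 0.563
```

```bash
python3 look.py w12; python3 - <<'E'
from h import *
print(np.round(state()["joints"],2))
E
```

```text
[ 0.58800376 -0.24568395  0.1395284 ] 151.63215158648336 23.0167
taillamp_mid 0.72 [282. 198.] [ 0.589 -0.251] 151.6 [61. 28.]
charger_mid 0.86 [532.  30.] [ 0.565 -0.021] 92.3 [46. 44.]
charger_mid 0.82 [ 45. 300.] [ 0.576 -0.501] 89.4 [91. 26.]
[ 0.58829516 -0.2466232   0.14017847] 151.61221869624774
[ 0.72  0.89 -0.77  1.57  0.71  0.98  0.8 ]
```

Emit:
send_rows(moves=[{"grip": 0.05, "x": -0.001, "y": -0.002, "z": 0.037, "spin": 0}, {"grip": 0.05, "x": 0, "y": 0, "z": 0.037, "spin": 0}, {"grip": 0.05, "x": 0, "y": 0, "z": 0.037, "spin": 0}, {"grip": 0.05, "x": 0, "y": 0, "z": 0.037, "spin": 0}, {"grip": 0.05, "x": 0, "y": 0, "z": 0.009, "spin": 0}, {"grip": 0.05, "x": 0, "y": 0, "z": 0, "spin": 0}, {"grip": 0.05, "x": 0, "y": 0, "z": 0, "spin": 0}, {"grip": 0.01, "x": 0, "y": 0, "z": 0, "spin": 0}, {"grip": 0.01, "x": 0, "y": 0, "z": 0, "spin": 0}, {"grip": 0.01, "x": 0, "y": 0, "z": 0, "spin": 0}])

```text
time_s: 24.05
eef_pos: [0.5894, -0.2504, -0.0149]
tool_rot: [0.773, 3.042, -0.0]
ft_force: [0.7, -0.2, -0.3]
grip_width: 0.363
```

Emit:
send_rows(moves=[{"grip": 0.01, "x": 0, "y": 0, "z": 0, "spin": 0}, {"grip": 0.01, "x": 0, "y": 0, "z": 0, "spin": 0}, {"grip": 0.01, "x": 0, "y": 0, "z": 0, "spin": 0}, {"grip": 0.01, "x": 0, "y": 0, "z": 0, "spin": 0}, {"grip": 0.01, "x": 0, "y": 0, "z": 0, "spin": 0}, {"grip": 0.01, "x": 0, "y": 0, "z": -0.036, "spin": 0}, {"grip": 0.01, "x": 0, "y": 0, "z": -0.036, "spin": 0}, {"grip": 0.01, "x": 0, "y": 0, "z": -0.036, "spin": 0}, {"grip": 0.01, "x": 0, "y": 0, "z": -0.036, "spin": 0}, {"grip": 0.01, "x": 0, "y": 0, "z": 0, "spin": 0}])

```text
time_s: 24.88
eef_pos: [0.5928, -0.25, 0.1347]
tool_rot: [0.77, 3.033, 0.001]
ft_force: [1.2, 0.8, -0.6]
grip_width: 0.297
```

```bash
python3 - <<'E'
from h import *
s=state();print(s['eef_pos'],yaw(),s["grip_width"]*.0881,s["ft_force"])
plan([(.630,-.018,.127,92)])
E
```

```text
[ 0.59283304 -0.24999439  0.13469835] 151.49700404528426 0.02613028333507119 [ 1.17019763  0.76430133 -0.593856  ]
-> (0.63, -0.018, 0.127, 92) n 9
{"x":0.0087,"y":0.0246,"z":0.0009,"spin":6.61},{"x":0.0114,"y":0.0235,"z":0.0009,"spin":6.61},{"x":0.0141,"y":0.0220,"z":0.0009,"spin":6.61},{"x":0.0165,"y":0.0202,"z":0.0009,"spin":6.61},{"x":0.0187,"y":0.0182,"z":0.0009,"spin":6.61},{"x":0.0207,"y":0.0159,"z":0.0009,"spin":6.61},{"x":0.0224,"y":0.0134,"z":0.0009,"spin":6.61},{"x":0.0238,"y":0.0108,"z":0.0009,"spin":6.61},{"x":0.0249,"y":0.0079,"z":0.0009,"spin":6.61},
```

Emit:
send_rows(moves=[{"grip": 0.01, "x": 0.0087, "y": 0.0246, "z": 0, "spin": 6.6}, {"grip": 0.01, "x": 0.0114, "y": 0.0235, "z": 0, "spin": 6.6}, {"grip": 0.01, "x": 0.014, "y": 0.022, "z": 0, "spin": 6.6}, {"grip": 0.01, "x": 0.0165, "y": 0.0202, "z": 0, "spin": 6.6}, {"grip": 0.01, "x": 0.0187, "y": 0.0182, "z": 0, "spin": 6.6}, {"grip": 0.01, "x": 0.0207, "y": 0.016, "z": 0, "spin": 6.6}, {"grip": 0.01, "x": 0.0224, "y": 0.0134, "z": 0, "spin": 6.6}, {"grip": 0.01, "x": 0.0238, "y": 0.0108, "z": 0, "spin": 6.6}, {"grip": 0.01, "x": 0.025, "y": 0.008, "z": 0, "spin": 6.6}, {"grip": 0.01, "x": 0, "y": 0, "z": 0, "spin": 0}])

```text
time_s: 25.72
eef_pos: [0.6259, -0.0085, 0.1276]
tool_rot: [-2.172, -2.266, -0.009]
ft_force: [0.2, 1.8, -0.5]
grip_width: 0.294
```

Emit:
send_rows(moves=[{"grip": 0.01, "x": 0, "y": 0, "z": 0, "spin": 0}, {"grip": 0.01, "x": 0, "y": 0, "z": 0, "spin": 0}, {"grip": 0.01, "x": 0, "y": 0, "z": 0, "spin": 0}, {"grip": 0.01, "x": 0, "y": 0, "z": 0, "spin": 0}])

```text
time_s: 26.05
eef_pos: [0.6249, -0.0199, 0.1267]
tool_rot: [2.182, 2.26, -0.002]
ft_force: [-0.2, -0.8, -0.3]
grip_width: 0.29
```

Emit:
send_rows(moves=[{"grip": 0.01, "x": 0, "y": 0.005, "z": 0.033, "spin": 0}, {"grip": 0.01, "x": 0, "y": 0, "z": 0.035, "spin": 0}, {"grip": 0.01, "x": 0, "y": 0, "z": 0.035, "spin": 0}, {"grip": 0.01, "x": 0, "y": 0, "z": 0.015, "spin": 0}, {"grip": 0.01, "x": 0, "y": 0, "z": 0.005, "spin": 0}, {"grip": 0.01, "x": 0, "y": 0, "z": 0.005, "spin": 0}, {"grip": 0.01, "x": 0, "y": 0, "z": 0, "spin": 0}, {"grip": 0.01, "x": 0, "y": 0, "z": 0, "spin": 0}])

```text
time_s: 26.72
eef_pos: [0.6313, -0.0179, 0.0002]
tool_rot: [2.18, 2.26, 0.003]
ft_force: [-0.2, -0.5, -0.5]
grip_width: 0.292
```

Emit:
send_rows(moves=[{"grip": 0.042, "x": 0, "y": 0, "z": 0, "spin": 0}, {"grip": 0.042, "x": 0, "y": 0, "z": 0, "spin": 0}, {"grip": 0.042, "x": 0, "y": 0, "z": 0, "spin": 0}, {"grip": 0.042, "x": 0, "y": 0, "z": 0, "spin": 0}, {"grip": 0.042, "x": 0, "y": 0, "z": -0.03, "spin": 0}, {"grip": 0.042, "x": 0, "y": 0, "z": -0.04, "spin": 0}, {"grip": 0.042, "x": 0, "y": 0, "z": -0.04, "spin": 0}, {"grip": 0.042, "x": 0, "y": 0, "z": -0.04, "spin": 0}, {"grip": 0, "x": 0, "y": 0, "z": 0, "spin": 0}, {"grip": 0, "x": 0, "y": 0, "z": 0, "spin": 0}])

```text
time_s: 27.55
eef_pos: [0.6321, -0.0174, 0.152]
tool_rot: [2.177, 2.259, 0.007]
ft_force: [-0.2, -0.7, -0.7]
grip_width: 0.353
```

```bash
python3 look.py w13; python3 - <<'E'
from h import *
plan([(.562,-.16,.15,92),(.562,-.16,.025,92)])
E
```

```text
[ 0.63210802 -0.01739243  0.1519809 ] 92.10547222763645 27.55
taillamp_mid 0.72 [286. 195.] [ 0.629 -0.018] 92.4 [62. 29.]
charger_mid 0.58 [203. 193.] [ 0.555 -0.015] 92.2 [76. 44.]
[ 0.6288685  -0.01801217  0.14730447] 92.1292904378242
-> (0.562, -0.16, 0.15, 92) n 5
{"x":-0.0279,"y":-0.0144,"z":-0.0005,"spin":0.03},{"x":-0.0279,"y":-0.0144,"z":-0.0005,"spin":0.03},{"x":-0.0279,"y":-0.0144,"z":-0.0005,"spin":0.03},{"x":-0.0279,"y":-0.0144,"z":-0.0005,"spin":0.03},{"x":-0.0279,"y":-0.0144,"z":-0.0005,"spin":0.03},
-> (0.562, -0.16, 0.025, 92) n 4
{"x":0.0000,"y":0.0000,"z":0.0312,"spin":-0.00},{"x":0.0000,"y":0.0000,"z":0.0312,"spin":-0.00},{"x":0.0000,"y":0.0000,"z":0.0312,"spin":-0.00},{"x":0.0000,"y":0.0000,"z":0.0312,"spin":-0.00},
```

View pics/w13.png

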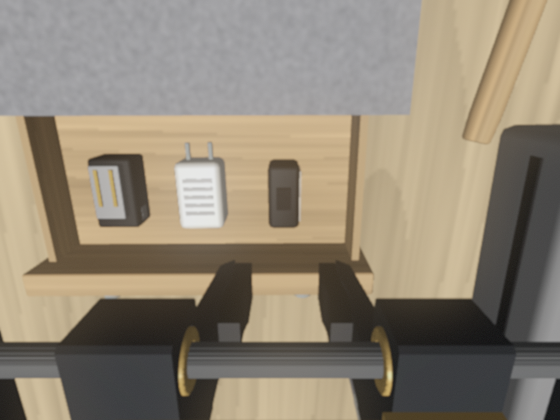

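All three lie in the drawer. Next I go in front of it with shut fingers and push at mid-front.

Emit:
send_rows(moves=[{"grip": 0, "x": -0.028, "y": -0.0144, "z": 0, "spin": 0}, {"grip": 0, "x": -0.028, "y": -0.0144, "z": 0, "spin": 0}, {"grip": 0, "x": -0.028, "y": -0.0144, "z": 0, "spin": 0}, {"grip": 0, "x": -0.028, "y": -0.0144, "z": 0, "spin": 0}, {"grip": 0, "x": -0.028, "y": -0.0144, "z": 0, "spin": 0}, {"grip": 0, "x": 0, "y": 0, "z": 0.031, "spin": 0}, {"grip": 0, "x": 0, "y": 0, "z": 0.031, "spin": 0}, {"grip": 0, "x": 0, "y": 0, "z": 0.031, "spin": 0}, {"grip": 0, "x": 0, "y": 0, "z": 0.031, "spin": 0}, {"grip": 0, "x": 0, "y": 0, "z": 0, "spin": 0}])

```text
time_s: 28.58
eef_pos: [0.558, -0.1595, 0.0186]
tool_rot: [-2.172, -2.256, 0.011]
ft_force: [0.3, -0.1, -0.0]
grip_width: 0.009
```

Emit:
send_rows(moves=[{"grip": 0, "x": 0.015, "y": 0, "z": 0, "spin": 0}, {"grip": 0, "x": 0.015, "y": 0, "z": 0, "spin": 0}, {"grip": 0, "x": 0.015, "y": 0, "z": 0, "spin": 0}, {"grip": 0, "x": 0.01, "y": 0, "z": 0, "spin": 0}, {"grip": 0, "x": 0.01, "y": 0, "z": 0, "spin": 0}, {"grip": 0, "x": 0.01, "y": 0, "z": 0, "spin": 0}, {"grip": 0, "x": 0.01, "y": 0, "z": 0, "spin": 0}, {"grip": 0, "x": 0.01, "y": 0, "z": 0, "spin": 0}, {"grip": 0, "x": 0.01, "y": 0, "z": 0, "spin": 0}, {"grip": 0, "x": 0.01, "y": 0, "z": 0, "spin": 0}])

```text
time_s: 29.42
eef_pos: [0.5592, -0.0446, 0.0252]
tool_rot: [2.18, 2.262, 0.0]
ft_force: [0.4, -3.1, 2.1]
grip_width: 0.006
```

Emit:
send_rows(moves=[{"grip": 0, "x": 0.01, "y": 0, "z": 0, "spin": 0}, {"grip": 0, "x": 0.01, "y": 0, "z": 0, "spin": 0}, {"grip": 0, "x": 0.01, "y": 0, "z": 0, "spin": 0}, {"grip": 0, "x": 0.01, "y": 0, "z": 0, "spin": 0}, {"grip": 0, "x": 0, "y": 0, "z": 0, "spin": 0}, {"grip": 0, "x": 0, "y": 0, "z": 0, "spin": 0}, {"grip": 0, "x": 0, "y": 0, "z": 0, "spin": 0}])

```text
time_s: 30.0
eef_pos: [0.5572, -0.0047, 0.0247]
tool_rot: [-2.179, -2.262, 0.0]
ft_force: [0.1, 0.7, 0.2]
grip_width: 0.003
```

Emit:
send_rows(moves=[{"grip": 0, "x": 0.006, "y": 0, "z": 0, "spin": 0}, {"grip": 0, "x": 0.006, "y": 0, "z": 0, "spin": 0}, {"grip": 0, "x": 0.004, "y": 0, "z": 0, "spin": 0}, {"grip": 0, "x": 0, "y": 0, "z": 0, "spin": 0}, {"grip": 0, "x": 0, "y": 0, "z": 0, "spin": 0}])

```text
time_s: 30.42
eef_pos: [0.5572, 0.0117, 0.0251]
tool_rot: [-2.179, -2.263, -0.001]
ft_force: [-0.6, 0.2, 0.1]
grip_width: 0.004
```

Emit:
send_rows(moves=[{"grip": 0, "x": 0.004, "y": 0, "z": 0, "spin": 0}, {"grip": 0, "x": 0, "y": 0, "z": 0, "spin": 0}, {"grip": 0, "x": 0, "y": 0, "z": 0, "spin": 0}])

```text
time_s: 30.67
eef_pos: [0.5571, 0.0151, 0.0251]
tool_rot: [-2.18, -2.262, -0.001]
ft_force: [0.2, -0.2, -0.4]
grip_width: 0.005
```

Emit:
send_rows(moves=[{"grip": 0, "x": 0.003, "y": 0, "z": 0, "spin": 0}, {"grip": 0, "x": 0, "y": 0, "z": 0, "spin": 0}, {"grip": 0, "x": 0, "y": 0, "z": 0, "spin": 0}])

```text
time_s: 30.92
eef_pos: [0.5569, 0.0178, 0.0251]
tool_rot: [2.18, 2.262, 0.0]
ft_force: [0.8, -0.8, 0.4]
grip_width: 0.004
```

Emit:
send_rows(moves=[{"grip": 0, "x": 0.003, "y": 0, "z": 0, "spin": 0}, {"grip": 0, "x": 0, "y": 0, "z": 0, "spin": 0}, {"grip": 0, "x": 0, "y": 0, "z": 0, "spin": 0}])

```text
time_s: 31.17
eef_pos: [0.5568, 0.0197, 0.0251]
tool_rot: [2.18, 2.261, -0.001]
ft_force: [1.3, -3.5, 0.8]
grip_width: 0.008
```

Emit:
send_rows(moves=[{"grip": 0, "x": 0.003, "y": 0, "z": 0, "spin": 0}, {"grip": 0, "x": 0, "y": 0, "z": 0, "spin": 0}, {"grip": 0, "x": 0, "y": 0, "z": 0, "spin": 0}])

```text
time_s: 31.42
eef_pos: [0.5568, 0.0197, 0.0251]
tool_rot: [2.181, 2.257, -0.006]
ft_force: [2.5, -9.3, 3.0]
grip_width: 0.001
```

Emit:
send_rows(moves=[{"grip": 0, "x": 0.003, "y": 0, "z": 0, "spin": 0}, {"grip": 0, "x": 0, "y": 0, "z": 0, "spin": 0}, {"grip": 0, "x": 0, "y": 0, "z": 0, "spin": 0}])

```text
time_s: 31.67
eef_pos: [0.5567, 0.0196, 0.0251]
tool_rot: [2.181, 2.253, -0.011]
ft_force: [1.8, -14.3, 3.3]
grip_width: 0.004
```

The drawer is shut (hard stop at y = 0.0197, force rising to 14 N). I back off, rise and go to look at the pin.

Emit:
send_rows(moves=[{"grip": 0, "x": -0.02, "y": 0, "z": 0, "spin": 0}, {"grip": 0, "x": -0.03, "y": 0, "z": 0, "spin": 0}, {"grip": 0, "x": -0.03, "y": 0, "z": -0.02, "spin": 0}, {"grip": 0.05, "x": 0, "y": 0, "z": -0.04, "spin": 0}, {"grip": 0.05, "x": 0, "y": 0, "z": -0.04, "spin": 0}, {"grip": 0.05, "x": 0, "y": 0, "z": -0.04, "spin": 0}, {"grip": 0.05, "x": 0, "y": 0, "z": -0.04, "spin": 0}, {"grip": 0.05, "x": 0, "y": 0, "z": -0.02, "spin": 0}, {"grip": 0.05, "x": 0, "y": 0, "z": 0, "spin": 0}, {"grip": 0.05, "x": 0, "y": 0, "z": 0, "spin": 0}])

```text
time_s: 32.5
eef_pos: [0.56, -0.052, 0.226]
tool_rot: [2.178, 2.263, 0.004]
ft_force: [-0.6, -0.3, -1.2]
grip_width: 0.511
```

```bash
python3 - <<'E'
from h import *
print(state()["eef_pos"],yaw())
im=get_image("top")
for n,z in(("block",.05),("pin_handle",.1),("tape",.02),("mug",.05),("drawer",.07)):
  for r in silhouettes(n,"top"):
    if r["p"]>.3:
        c,w,s,b=rect("top",r["region"],z);print(n,round(r["p"],2),np.round(r["xy"]),c.round(3),round(w,1),np.round(s))
plan([(.51,.33,.23,92)])
E
```

```text
[ 0.56003011 -0.05202766  0.22595203] 92.18493816350204
block 0.64 [140. 217.] [0.516 0.372] 20.6 [90. 89.]
block 0.44 [166. 282.] [0.343 0.316] 91.5 [90. 86.]
pin_handle 0.69 [ 95. 215.] [0.518 0.463] 63.4 [56. 30.]
pin_handle 0.62 [133. 209.] [0.515 0.374] 63.4 [43. 27.]
pin_handle 0.54 [ 99. 256.] [0.411 0.451] 89.5 [56. 30.]
tape 0.89 [151. 282.] [0.343 0.324] 135.4 [88. 88.]
mug 0.97 [135. 156.] [0.692 0.388] 44.8 [129.  80.]
drawer 0.84 [269. 198.] [0.56  0.035] 1.5 [285.  39.]
-> (0.51, 0.33, 0.23, 92) n 11
{"x":0.0350,"y":-0.0031,"z":-0.0006,"spin":0.01},{"x":0.0350,"y":-0.0031,"z":-0.0006,"spin":0.01},{"x":0.0350,"y":-0.0031,"z":-0.0006,"spin":0.01},{"x":0.0350,"y":-0.0031,"z":-0.0006,"spin":0.01},{"x":0.0350,"y":-0.0032,"z":-0.0006,"spin":0.01},{"x":0.0350,"y":-0.0032,"z":-0.0006,"spin":0.01},{"x":0.0350,"y":-0.0032,"z":-0.0006,"spin":0.01},{"x":0.0350,"y":-0.0032,"z":-0.0006,"spin":0.01},{"x":0.0350,"y":-0.0032,"z":-0.0006,"spin":0.01},{"x":0.0350,"y":-0.0032,"z":-0.0006,"spin":0.01},{"x":0.0350,"y":-0.0032,"z":-0.0006,"spin":0.01},
```

Emit:
send_rows(moves=[{"grip": 0.05, "x": 0.037, "y": -0.0031, "z": 0, "spin": 0}, {"grip": 0.05, "x": 0.037, "y": -0.0031, "z": 0, "spin": 0}, {"grip": 0.05, "x": 0.037, "y": -0.0031, "z": 0, "spin": 0}, {"grip": 0.05, "x": 0.037, "y": -0.0031, "z": 0, "spin": 0}, {"grip": 0.05, "x": 0.037, "y": -0.0031, "z": 0, "spin": 0}, {"grip": 0.05, "x": 0.037, "y": -0.0031, "z": 0, "spin": 0}, {"grip": 0.05, "x": 0.037, "y": -0.0031, "z": 0, "spin": 0}, {"grip": 0.05, "x": 0.037, "y": -0.0031, "z": 0, "spin": 0}, {"grip": 0.05, "x": 0.037, "y": -0.0031, "z": 0, "spin": 0}, {"grip": 0.05, "x": 0.037, "y": -0.0031, "z": 0, "spin": 0}])

```text
time_s: 33.63
eef_pos: [0.514, 0.3169, 0.2241]
tool_rot: [-2.18, -2.262, 0.003]
ft_force: [0.4, 0.9, 0.1]
grip_width: 0.565
```

Emit:
send_rows(moves=[{"grip": 0.05, "x": 0, "y": 0, "z": 0, "spin": 0}, {"grip": 0.05, "x": 0, "y": 0, "z": 0, "spin": 0}, {"grip": 0.05, "x": 0, "y": 0, "z": 0, "spin": 0}, {"grip": 0.05, "x": 0, "y": 0, "z": 0, "spin": 0}])

```text
time_s: 33.97
eef_pos: [0.5153, 0.3133, 0.2243]
tool_rot: [2.182, 2.259, -0.003]
ft_force: [1.1, 0.1, 0.8]
grip_width: 0.566
```

```bash
python3 - <<'E'
from h import *
print(state()["eef_pos"],yaw());cv2.imwrite("pics/w14.png",get_image("wrist"))
for n,z in(("block",.064),("pin_handle",.122)):
  for r in silhouettes(n,"wrist"):
    if r["p"]>.3:
        c,w,s,b=rect("wrist",r["region"],z);print(n,round(r["p"],2),np.round(r["xy"]),c.round(3),round(w,1),np.round(s))
print(state()["eef_pos"],[proj("wrist",(.515,.374,z)).round(0) for z in(0.064,.07,.122)])
E
```

```text
[0.51529236 0.31326313 0.22432238] 91.99385091777106
block 0.74 [294. 102.] [0.518 0.378] 110.2 [76. 76.]
block 0.48 [303. 284.] [0.56  0.203] 1.9 [332. 142.]
pin_handle 0.93 [168.   9.] [0.427 0.447] 1.9 [38. 17.]
pin_handle 0.89 [300.   6.] [0.521 0.454] 1.9 [25. 10.]
pin_handle 0.8 [291. 118.] [0.517 0.381] 124.3 [27. 26.]
[0.51543635 0.3136695  0.22487721] [array([286., 121.]), array([286., 121.]), array([286., 126.])]
```

View pics/w14.png

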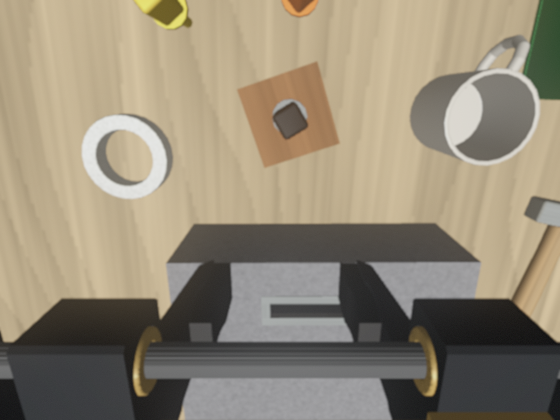

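```bash
python3 - <<'E'
from h import *
im=cv2.imread("pics/w14.png");s=cv2.resize(im[95:145,265:315],None,fx=8,fy=8,interpolation=cv2.INTER_CUBIC)
g=s.max(2)
for th in(50,65,80,95):
    m=(g<th).astype(np.uint8);cs=cv2.findContours(m,0,2)[0]
    c=max(cs,key=cv2.contourArea);(u,v),(w,h),a=cv2.minAreaRect(c);u,v=265+u/8,95+v/8
    reg=cv2.contourArea(c)
    P=np.array([ray("wrist",265+q[0][0]/8,95+q[0][1]/8,.12)[:2] for q in c],np.float32)*1000
    r=cv2.minAreaRect(P);print(th,(round(u,1),round(v,1)),np.round([w/8,h/8,a],1),"world",np.round(r[0],1),np.round(r[1],1),round(r[2],1))
cv2.imwrite("pics/w14c.png",s)
E
```

```text
Traceback (most recent call last):
ValueError: max() iterable argument is empty
```

```bash
python3 - <<'E'
from h import *
im=cv2.imread("pics/w14.png");s=cv2.resize(im[95:145,265:315],None,fx=8,fy=8,interpolation=cv2.INTER_CUBIC)
g=s.max(2);print(g[::40,::40])
cv2.imwrite("pics/w14c.png",s)
for th in(60,70,80,90):
    c=cv2.findContours((g<th).astype(np.uint8),0,2)[0]
    if not c: continue
    c=max(c,key=cv2.contourArea)
    P=np.array([ray("wrist",265+q[0][0]/8,95+q[0][1]/8,.12)[:2] for q in c],np.float32)*1000
    r=cv2.minAreaRect(P);print(th,"world",np.round(r[0],1),np.round(r[1],1),round(r[2],1))
E
```

```text
[[165 165 166 171 172 174 171 167 165 160]
 [163 166 163 171 163 164 165 166 166 162]
 [162 166 161 172 152  74  78 174 166 163]
 [164 164 167  91  81  93  91 107 169 165]
 [166 164  85  94  96  94  91  83 166 165]
 [167 163  85  99  97  96  93  89  88 166]
 [168 164 156  98  99  97  93  91  83 167]
 [169 166 163  96 100  99  95  81 147 168]
 [170 166 163 163  92  92 120 172 175 167]
 [171 167 164 165 152 168 174 174 176 167]]
80 world [514.2 386.5] [17.1  3.9] 22.7
90 world [518.2 377.8] [20.3 21.6] 33.0
```

View pics/w14c.png

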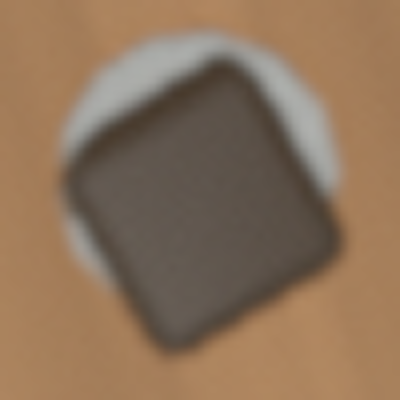

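```bash
python3 - <<'E'
from h import *
plan([(.518,.378,.15,123)])
E
```

```text
-> (0.518, 0.378, 0.15, 123) n 5
{"x":0.0128,"y":0.0010,"z":0.0150,"spin":-6.20},{"x":0.0127,"y":0.0023,"z":0.0150,"spin":-6.20},{"x":0.0123,"y":0.0037,"z":0.0150,"spin":-6.20},{"x":0.0119,"y":0.0050,"z":0.0150,"spin":-6.20},{"x":0.0113,"y":0.0063,"z":0.0150,"spin":-6.20},
```

Emit:
send_rows(moves=[{"grip": 0.05, "x": 0.0128, "y": 0.001, "z": 0.015, "spin": -6.2}, {"grip": 0.05, "x": 0.0127, "y": 0.0023, "z": 0.015, "spin": -6.2}, {"grip": 0.05, "x": 0.0123, "y": 0.0037, "z": 0.015, "spin": -6.2}, {"grip": 0.05, "x": 0.012, "y": 0.005, "z": 0.015, "spin": -6.2}, {"grip": 0.05, "x": 0.0113, "y": 0.0063, "z": 0.015, "spin": -6.2}, {"grip": 0.05, "x": 0, "y": 0, "z": 0, "spin": 0}, {"grip": 0.05, "x": 0, "y": 0, "z": 0, "spin": 0}, {"grip": 0.05, "x": 0, "y": 0, "z": 0, "spin": 0}, {"grip": 0.05, "x": 0, "y": 0, "z": 0, "spin": 0}], force=40)

```text
time_s: 34.87
eef_pos: [0.5182, 0.3788, 0.1512]
tool_rot: [1.5, 2.758, 0.001]
ft_force: [-0.2, -0.1, -0.1]
grip_width: 0.562
```

```bash
python3 - <<'E'
from h import *
print(state()["eef_pos"],yaw());im=get_image("wrist");cv2.imwrite("pics/w15.png",im)
for n,z in(("block",.064),("pin_handle",.122)):
  for r in silhouettes(n,"wrist"):
    if r["p"]>.3:
        c,w,s,b=rect("wrist",r["region"],z);print(n,round(r["p"],2),np.round(r["xy"]),c.round(3),round(w,1),np.round(s))
print([proj("wrist",(.518+a,.378+b,.122)).round(0) for a,b in((0,0),(.0153,.0025),(-.0025,.0153))])
g=im.max(2)[150:300,200:370];m=(g<110).astype(np.uint8);k=cv2.connectedComponentsWithStats(m)[2:];print([ (s.tolist(),c.round()) for s,c in zip(*k) if s[4]>150])
E
```

```text
[0.51823496 0.37878184 0.15115949] 122.9206593431555
block 0.56 [286. 192.] [0.516 0.381] 110.1 [85. 76.]
pin_handle 0.88 [213.  19.] [0.423 0.457] 33.0 [31. 23.]
pin_handle 0.83 [280. 219.] [0.512 0.387] 125.6 [41. 25.]
pin_handle 0.65 [370. 100.] [0.515 0.472] 38.8 [34. 26.]
[array([282., 236.]), array([304., 245.]), array([292., 214.])]
[([0, 0, 170, 150, 20920], array([84., 70.])), ([48, 0, 91, 21, 670], array([99.,  8.])), ([64, 49, 35, 52, 1675], array([81., 75.])), ([0, 111, 38, 39, 1140], array([ 15., 132.])), ([139, 111, 31, 39, 1095], array([154., 132.]))]
```

Emit:
send_rows(moves=[{"grip": 0.05, "x": 0, "y": 0, "z": 0.03, "spin": 0}, {"grip": 0.05, "x": 0, "y": 0, "z": 0.03, "spin": 0}, {"grip": 0.05, "x": 0, "y": 0, "z": 0.03, "spin": 0}, {"grip": 0.05, "x": 0, "y": 0, "z": 0.006, "spin": 0}, {"grip": 0.05, "x": 0, "y": 0, "z": 0, "spin": 0}, {"grip": 0.05, "x": 0, "y": 0, "z": 0, "spin": 0}, {"grip": 0.01, "x": 0, "y": 0, "z": 0, "spin": 0}, {"grip": 0.01, "x": 0, "y": 0, "z": 0, "spin": 0}, {"grip": 0.01, "x": 0, "y": 0, "z": 0, "spin": 0}, {"grip": 0.01, "x": 0, "y": 0, "z": 0, "spin": 0}], force=40)

```text
time_s: 35.85
eef_pos: [0.5176, 0.3801, 0.0551]
tool_rot: [1.496, 2.762, 0.002]
ft_force: [-0.4, -0.4, 1.3]
grip_width: 0.289
```

Emit:
send_rows(moves=[{"grip": 0.01, "x": 0, "y": 0, "z": 0, "spin": 0}, {"grip": 0.01, "x": 0, "y": 0, "z": 0, "spin": 0}, {"grip": 0.01, "x": 0, "y": 0, "z": 0, "spin": 0}, {"grip": 0.01, "x": 0, "y": 0, "z": 0, "spin": 0}, {"grip": 0.01, "x": 0, "y": 0, "z": 0, "spin": 0}])

```text
time_s: 36.27
eef_pos: [0.5166, 0.3794, 0.0548]
tool_rot: [1.496, 2.762, -0.002]
ft_force: [-2.2, -1.5, 7.0]
grip_width: 0.242
```

```bash
python3 - <<'E'
from h import *
s=state();print(s['eef_pos'],yaw(),s["grip_width"]*.0881,s["ft_force"])
# slot from w14-type geometry: mark slot in top image
im=get_image("top");c=im[150:240,180:225];g=c.max(2)
m=(g<75).astype(np.uint8);n,l,st,ce=cv2.connectedComponentsWithStats(m)
for i in range(1,n):
    if st[i][4]>40:
        full=np.zeros(im.shape[:2],bool);full[150:240,180:225]=l==i
        print(st[i],ce[i]+[180,150],[x.round(4) if hasattr(x,'round') else x for x in rect("top",full,.105)[:3]])
E
```

```text
[0.51664859 0.37937931 0.05477363] 123.12361578116214 0.021317838152430435 [-2.15014772 -1.5427481   7.02147529]
[ 18  29   6  38 198] [200.27272727 197.86363636] [array([0.555 , 0.2002], dtype=float32), np.float32(1.1074), [np.float32(94.54305), np.float32(12.533651)]]
[ 0 67  6 15 48] [181.625 224.5  ] [array([0.4884, 0.2439], dtype=float32), np.float32(1.4312), [np.float32(35.166183), np.float32(12.461102)]]
```

```bash
python3 - <<'E'
from h import *
m=camera_model("wrist");s=state();T=np.array(s["eef_pos"]);R=Rn.from_rotvec(s["tool_rot"]).as_matrix()
Rc=np.array(m["R"]);C=-Rc.T@m["t"];off=R.T@(C-T);Rct=Rc@R;K=np.array(m["camera_matrix"])
T1=np.array([.5153,.3134,.2245]);R1=Rn.from_rotvec([2.182,2.259,-.003]).as_matrix()
def ry(u,v,z):
    c=T1+R1@off;d=(Rct@R1.T).T@np.linalg.solve(K,[u,v,1.]);return (c+d*(z-c[2])/d[2]).round(4)
print("check block",ry(291,120.6,.122))
im=cv2.imread("pics/w14.png");g=im.max(2).astype(int)
for u in(280,295,310,325):print(u,g[290:330,u].tolist())
for v in(306,311,316):print(v,g[v,255:300].tolist())
print(ry(300,311,.105),ry(272,311,.105))
E
```

```text
check block [0.519  0.3771 0.122 ]
280 [157, 157, 157, 159, 156, 150, 151, 163, 169, 171, 171, 170, 167, 147, 111, 75, 65, 66, 66, 66, 67, 67, 67, 73, 76, 77, 81, 111, 150, 170, 171, 171, 170, 169, 167, 163, 161, 160, 159, 156]
295 [155, 152, 150, 152, 152, 148, 149, 161, 169, 169, 169, 169, 165, 146, 109, 75, 63, 66, 66, 64, 65, 68, 67, 72, 75, 74, 80, 112, 149, 168, 170, 170, 168, 168, 166, 163, 160, 158, 157, 156]
310 [157, 156, 156, 158, 155, 149, 149, 161, 168, 169, 167, 168, 164, 145, 109, 74, 63, 64, 63, 63, 65, 64, 66, 71, 75, 73, 80, 110, 148, 166, 170, 168, 168, 167, 165, 162, 158, 157, 156, 156]
325 [159, 157, 156, 156, 154, 153, 160, 168, 170, 169, 168, 168, 165, 146, 108, 71, 60, 64, 63, 62, 62, 62, 64, 70, 74, 72, 78, 110, 148, 167, 170, 168, 167, 168, 166, 161, 158, 156, 158, 158]
306 [155, 156, 157, 159, 160, 160, 164, 166, 167, 168, 168, 168, 171, 167, 146, 107, 74, 63, 64, 65, 66, 65, 66, 65, 66, 65, 65, 65, 63, 66, 65, 64, 66, 65, 64, 66, 64, 66, 64, 66, 63, 65, 63, 65, 66]
311 [157, 158, 158, 159, 159, 160, 163, 167, 168, 168, 167, 169, 171, 169, 155, 120, 80, 65, 64, 67, 67, 66, 67, 66, 67, 67, 65, 66, 67, 68, 66, 67, 65, 65, 66, 66, 65, 68, 65, 67, 68, 65, 65, 65, 65]
316 [159, 159, 161, 161, 161, 163, 164, 166, 169, 168, 168, 169, 170, 169, 155, 123, 88, 76, 77, 77, 77, 77, 77, 78, 78, 81, 81, 81, 82, 81, 82, 81, 81, 81, 81, 80, 81, 79, 81, 80, 80, 81, 80, 80, 81]
[0.535  0.1973 0.105 ] [0.5079 0.1963 0.105 ]
```

Emit:
send_rows(moves=[{"grip": 0.01, "x": 0, "y": 0, "z": -0.015, "spin": 0}, {"grip": 0.01, "x": 0, "y": 0, "z": -0.03, "spin": 0}, {"grip": 0.01, "x": 0, "y": 0, "z": -0.035, "spin": 0}, {"grip": 0.01, "x": 0, "y": 0, "z": -0.035, "spin": 0}, {"grip": 0.01, "x": 0, "y": 0, "z": -0.025, "spin": 0}, {"grip": 0.01, "x": 0, "y": 0, "z": 0, "spin": 0}, {"grip": 0.01, "x": 0, "y": 0, "z": 0, "spin": 0}, {"grip": 0.01, "x": 0, "y": 0, "z": 0, "spin": 0}])

```text
time_s: 36.98
eef_pos: [0.5169, 0.3789, 0.193]
tool_rot: [1.496, 2.762, -0.003]
ft_force: [-0.4, -0.2, -1.3]
grip_width: 0.245
```

```bash
python3 - <<'E'
from h import *
s=state();print(s['eef_pos'],yaw(),s["grip_width"]*.0881,s["ft_force"])
im=get_image("wrist");cv2.imwrite("pics/w16.png",im)
g=im.max(2)[180:330,200:370]
m=(g<110).astype(np.uint8);k=cv2.connectedComponentsWithStats(m)[2:];print([(q.tolist(),c.round()) for q,c in zip(*k) if q[4]>150])
T=np.array(s["eef_pos"]);R=Rn.from_rotvec(s["tool_rot"]).as_matrix()
print("handle top expected",[proj("wrist",T+R@[x,y,-.067]).round(0) for x,y in((.011,-.011),(.011,.011),(-.011,-.011),(-.011,.011))])
plan([(.5195,.1995,.192,92)])
E
```

```text
[0.51685637 0.37889003 0.19295217] 123.11711915710165 0.0216196910292917 [-0.38191972 -0.16737291 -1.30670715]
[([0, 0, 170, 119, 14402], array([88., 44.])), ([65, 43, 40, 27, 294], array([84., 56.])), ([0, 76, 170, 74, 10717], array([ 79., 117.]))]
handle top expected [array([251., 308.]), array([313., 308.]), array([253., 359.]), array([312., 359.])]
-> (0.5195, 0.1995, 0.192, 92) n 5
{"x":-0.0303,"y":-0.0191,"z":0.0001,"spin":6.22},{"x":-0.0322,"y":-0.0157,"z":0.0001,"spin":6.22},{"x":-0.0337,"y":-0.0121,"z":0.0001,"spin":6.22},{"x":-0.0348,"y":-0.0084,"z":0.0001,"spin":6.22},{"x":-0.0355,"y":-0.0046,"z":0.0001,"spin":6.22},
```

Emit:
send_rows(moves=[{"grip": 0.01, "x": -0.0303, "y": -0.0191, "z": 0, "spin": 6.2}, {"grip": 0.01, "x": -0.0322, "y": -0.0157, "z": 0, "spin": 6.2}, {"grip": 0.01, "x": -0.0337, "y": -0.0121, "z": 0, "spin": 6.2}, {"grip": 0.01, "x": -0.0348, "y": -0.0084, "z": 0, "spin": 6.2}, {"grip": 0.01, "x": -0.0355, "y": -0.0046, "z": 0, "spin": 6.2}, {"grip": 0.01, "x": 0, "y": 0, "z": 0, "spin": 0}, {"grip": 0.01, "x": 0, "y": 0, "z": 0, "spin": 0}, {"grip": 0.01, "x": 0, "y": 0, "z": 0, "spin": 0}, {"grip": 0.01, "x": 0, "y": 0, "z": 0, "spin": 0}, {"grip": 0.01, "x": 0, "y": 0, "z": 0, "spin": 0}])

```text
time_s: 37.87
eef_pos: [0.5196, 0.2025, 0.1936]
tool_rot: [-2.176, -2.264, -0.0]
ft_force: [-0.5, -1.1, -1.2]
grip_width: 0.248
```

```bash
python3 - <<'E'
from h import *
s=state();print(s['eef_pos'],yaw(),s["grip_width"]*.0881,s["ft_force"])
cv2.imwrite("pics/w17.png",get_image("wrist"))
im=get_image("scene");T=np.array(s["eef_pos"]);tip=T+[0,-.0015,-.049];uv=proj("scene",tip);print("tip in scene",uv,proj("scene",(.5555,.199,.105)))
u,v=int(uv[0]),int(uv[1]);cv2.imwrite("pics/s17.png",cv2.resize(im[v-50:v+50,u-60:u+60],None,fx=6,fy=6,interpolation=2))
E
```

```text
[0.51961698 0.20249811 0.19358899] 92.28462494086553 0.02185218845255412 [-0.47187098 -1.05366036 -1.16097865]
tip in scene [375.10742984 199.09127067] [369.82040845 220.72363433]
```

View pics/s17.png

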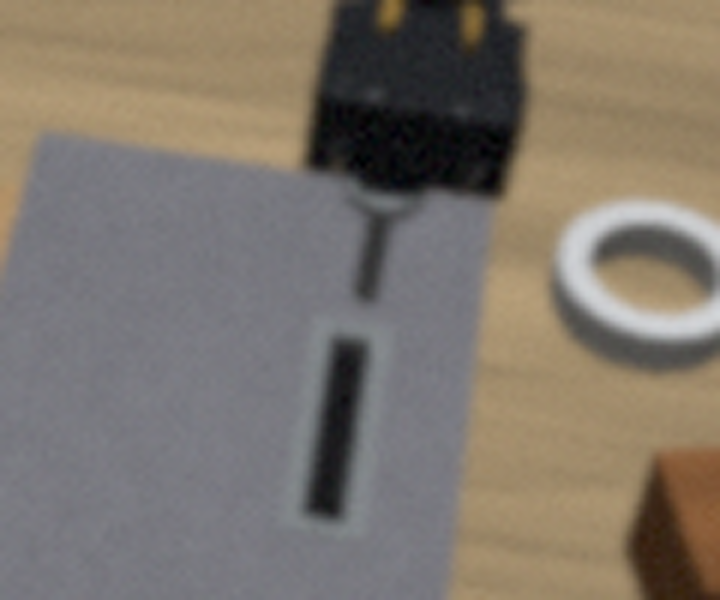

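```bash
python3 - <<'E'
from h import *
get_image("wrist");s=state();print(s['eef_pos'],yaw(),s["ft_force"],s["tool_rot"])
E
```

```text
[0.51987837 0.20180636 0.19383605] 92.22086897699536 [-0.14810711 -0.05024282 -1.85924075] [-2.17764964e+00 -2.26373790e+00 -1.96209651e-04]
```

Emit:
send_rows(moves=[{"grip": 0.01, "x": -0.002, "y": 0, "z": 0.015, "spin": 0.2}, {"grip": 0.01, "x": 0, "y": 0, "z": 0.015, "spin": 0}, {"grip": 0.01, "x": 0, "y": 0, "z": 0.005, "spin": 0}, {"grip": 0.01, "x": 0, "y": 0, "z": 0.004, "spin": 0}, {"grip": 0.01, "x": 0, "y": 0, "z": 0.003, "spin": 0}, {"grip": 0.01, "x": 0, "y": 0, "z": 0, "spin": 0}, {"grip": 0.01, "x": 0, "y": 0, "z": 0, "spin": 0}])

```text
time_s: 38.6
eef_pos: [0.5204, 0.1991, 0.1524]
tool_rot: [2.184, 2.258, 0.001]
ft_force: [-0.1, 0.1, -1.0]
grip_width: 0.248
```

Emit:
send_rows(moves=[{"grip": 0.01, "x": 0, "y": 0, "z": 0.004, "spin": 0}, {"grip": 0.01, "x": 0, "y": 0, "z": 0.004, "spin": 0}, {"grip": 0.01, "x": 0, "y": 0, "z": 0, "spin": 0}, {"grip": 0.01, "x": 0, "y": 0, "z": 0, "spin": 0}])

```text
time_s: 38.93
eef_pos: [0.5201, 0.1986, 0.1438]
tool_rot: [-2.184, -2.258, 0.001]
ft_force: [0.1, 0.5, -0.7]
grip_width: 0.247
```

The tip is inside the slot. Continuing down to the bar.

Emit:
send_rows(moves=[{"grip": 0.01, "x": 0, "y": 0, "z": 0.006, "spin": 0}, {"grip": 0.01, "x": 0, "y": 0, "z": 0.006, "spin": 0}, {"grip": 0.01, "x": 0, "y": 0, "z": 0.006, "spin": 0}, {"grip": 0.01, "x": 0, "y": 0, "z": 0, "spin": 0}, {"grip": 0.01, "x": 0, "y": 0, "z": 0, "spin": 0}])

```text
time_s: 39.35
eef_pos: [0.5198, 0.1986, 0.1254]
tool_rot: [-2.183, -2.258, 0.002]
ft_force: [-0.8, 0.8, -0.4]
grip_width: 0.247
```

Emit:
send_rows(moves=[{"grip": 0.01, "x": 0, "y": 0, "z": 0.004, "spin": 0}, {"grip": 0.01, "x": 0, "y": 0, "z": 0.004, "spin": 0}, {"grip": 0.01, "x": 0, "y": 0, "z": 0.003, "spin": 0}, {"grip": 0.01, "x": 0, "y": 0, "z": 0, "spin": 0}, {"grip": 0.01, "x": 0, "y": 0, "z": 0, "spin": 0}])

```text
time_s: 39.77
eef_pos: [0.5211, 0.1999, 0.1181]
tool_rot: [2.182, 2.257, 0.005]
ft_force: [-4.4, -1.0, 24.1]
grip_width: 0.245
```

Emit:
send_rows(moves=[{"grip": 0.01, "x": 0, "y": 0, "z": -0.002, "spin": 0}, {"grip": 0.01, "x": 0, "y": 0.001, "z": 0, "spin": 0}, {"grip": 0.01, "x": 0, "y": 0.001, "z": 0, "spin": 0}, {"grip": 0.01, "x": 0, "y": 0.001, "z": 0, "spin": 0}, {"grip": 0.01, "x": 0, "y": 0.001, "z": 0, "spin": 0}, {"grip": 0.01, "x": 0, "y": 0.001, "z": 0, "spin": 0}, {"grip": 0.01, "x": 0, "y": 0.001, "z": 0, "spin": 0}, {"grip": 0.01, "x": 0, "y": 0.001, "z": 0, "spin": 0}, {"grip": 0.01, "x": 0, "y": 0.001, "z": 0, "spin": 0}])

```text
time_s: 40.52
eef_pos: [0.5229, 0.1997, 0.1181]
tool_rot: [-2.179, -2.257, 0.011]
ft_force: [-13.9, -0.3, 23.1]
grip_width: 0.248
```

Emit:
send_rows(moves=[{"grip": 0.01, "x": 0, "y": 0.001, "z": 0, "spin": 0}, {"grip": 0.01, "x": 0, "y": 0.001, "z": 0, "spin": 0}, {"grip": 0.01, "x": 0, "y": 0.001, "z": 0, "spin": 0}, {"grip": 0.01, "x": 0, "y": 0.001, "z": 0, "spin": 0}, {"grip": 0.01, "x": 0, "y": 0.001, "z": 0, "spin": 0}, {"grip": 0.01, "x": 0, "y": 0.001, "z": 0, "spin": 0}, {"grip": 0.01, "x": 0, "y": 0.001, "z": 0, "spin": 0}, {"grip": 0.01, "x": 0, "y": 0.001, "z": 0, "spin": 0}])

```text
time_s: 41.18
eef_pos: [0.5263, 0.2001, 0.1179]
tool_rot: [-2.175, -2.255, 0.021]
ft_force: [-20.1, -0.6, 30.4]
grip_width: 0.25
```

Emit:
send_rows(moves=[{"grip": 0.01, "x": 0, "y": 0, "z": -0.003, "spin": 0}, {"grip": 0.01, "x": 0, "y": 0, "z": 0, "spin": 0}, {"grip": 0.01, "x": 0, "y": 0, "z": 0, "spin": 0}])

```text
time_s: 41.43
eef_pos: [0.5368, 0.1992, 0.1198]
tool_rot: [2.184, 2.258, 0.001]
ft_force: [0.5, -0.2, -1.7]
grip_width: 0.245
```

Emit:
send_rows(moves=[{"grip": 0.01, "x": 0, "y": 0.001, "z": -0.001, "spin": 0}, {"grip": 0.01, "x": 0, "y": 0, "z": 0, "spin": 0}, {"grip": 0.01, "x": 0, "y": 0, "z": 0, "spin": 0}])

```text
time_s: 41.68
eef_pos: [0.5376, 0.1991, 0.1207]
tool_rot: [2.184, 2.257, -0.0]
ft_force: [0.3, 0.7, -1.0]
grip_width: 0.245
```

Emit:
send_rows(moves=[{"grip": 0.01, "x": 0, "y": -0.012, "z": 0, "spin": 0}, {"grip": 0.01, "x": 0, "y": 0, "z": 0, "spin": 0}, {"grip": 0.01, "x": 0, "y": 0, "z": 0.003, "spin": 0}, {"grip": 0.01, "x": 0, "y": 0, "z": 0, "spin": 0}, {"grip": 0.01, "x": 0, "y": 0, "z": 0, "spin": 0}])

```text
time_s: 42.1
eef_pos: [0.5253, 0.1992, 0.1185]
tool_rot: [2.184, 2.258, -0.0]
ft_force: [-2.5, -0.9, 7.0]
grip_width: 0.245
```

Emit:
send_rows(moves=[{"grip": 0.01, "x": 0, "y": 0.001, "z": 0, "spin": 0}, {"grip": 0.01, "x": 0, "y": 0.001, "z": 0, "spin": 0}, {"grip": 0.01, "x": 0, "y": 0.001, "z": 0, "spin": 0}, {"grip": 0.01, "x": 0, "y": 0.001, "z": 0, "spin": 0}, {"grip": 0.01, "x": 0, "y": 0.001, "z": 0, "spin": 0}, {"grip": 0.01, "x": 0, "y": 0.001, "z": 0, "spin": 0}])

```text
time_s: 42.6
eef_pos: [0.528, 0.1993, 0.1184]
tool_rot: [-2.181, -2.257, 0.008]
ft_force: [-6.8, 0.0, 11.9]
grip_width: 0.252
```

Emit:
send_rows(moves=[{"grip": 0.01, "x": 0, "y": 0.001, "z": 0, "spin": 0}, {"grip": 0.01, "x": 0, "y": 0.001, "z": 0, "spin": 0}, {"grip": 0.01, "x": 0, "y": 0.001, "z": 0, "spin": 0}, {"grip": 0.01, "x": 0, "y": 0.001, "z": 0, "spin": 0}, {"grip": 0.01, "x": 0, "y": 0.001, "z": 0, "spin": 0}, {"grip": 0.01, "x": 0, "y": 0.001, "z": 0, "spin": 0}])

```text
time_s: 43.1
eef_pos: [0.5344, 0.1996, 0.1184]
tool_rot: [-2.181, -2.257, 0.007]
ft_force: [-8.3, -0.4, 10.2]
grip_width: 0.247
```

It now slides steadily at about 10 N. Continuing the sweep.

Emit:
send_rows(moves=[{"grip": 0.01, "x": 0, "y": 0.001, "z": 0, "spin": 0}, {"grip": 0.01, "x": 0, "y": 0.001, "z": 0, "spin": 0}, {"grip": 0.01, "x": 0, "y": 0.001, "z": 0, "spin": 0}, {"grip": 0.01, "x": 0, "y": 0.001, "z": 0, "spin": 0}, {"grip": 0.01, "x": 0, "y": 0.001, "z": 0, "spin": 0}, {"grip": 0.01, "x": 0, "y": 0.001, "z": 0, "spin": 0}])

```text
time_s: 43.6
eef_pos: [0.5404, 0.1998, 0.1184]
tool_rot: [-2.181, -2.257, 0.007]
ft_force: [-7.0, 0.5, 10.8]
grip_width: 0.248
```

Emit:
send_rows(moves=[{"grip": 0.01, "x": 0, "y": 0.001, "z": 0, "spin": 0}, {"grip": 0.01, "x": 0, "y": 0.001, "z": 0, "spin": 0}, {"grip": 0.01, "x": 0, "y": 0.001, "z": 0, "spin": 0}, {"grip": 0.01, "x": 0, "y": 0.001, "z": 0, "spin": 0}, {"grip": 0.01, "x": 0, "y": 0.001, "z": 0, "spin": 0}, {"grip": 0.01, "x": 0, "y": 0.001, "z": 0, "spin": 0}])

```text
time_s: 44.1
eef_pos: [0.5465, 0.2, 0.1184]
tool_rot: [-2.181, -2.257, 0.007]
ft_force: [-6.8, 0.3, 10.7]
grip_width: 0.244
```

Emit:
send_rows(moves=[{"grip": 0.01, "x": 0, "y": 0.001, "z": 0, "spin": 0}, {"grip": 0.01, "x": 0, "y": 0.001, "z": 0, "spin": 0}, {"grip": 0.01, "x": 0, "y": 0.001, "z": 0, "spin": 0}, {"grip": 0.01, "x": 0, "y": 0.001, "z": 0, "spin": 0}, {"grip": 0.01, "x": 0, "y": 0.001, "z": 0, "spin": 0}, {"grip": 0.01, "x": 0, "y": 0.001, "z": 0, "spin": 0}])

```text
time_s: 44.6
eef_pos: [0.5525, 0.2003, 0.1184]
tool_rot: [-2.181, -2.257, 0.007]
ft_force: [-7.4, -0.7, 10.9]
grip_width: 0.242
```

Emit:
send_rows(moves=[{"grip": 0.01, "x": 0, "y": 0.001, "z": 0, "spin": 0}, {"grip": 0.01, "x": 0, "y": 0.001, "z": 0, "spin": 0}, {"grip": 0.01, "x": 0, "y": 0.001, "z": 0, "spin": 0}, {"grip": 0.01, "x": 0, "y": 0.001, "z": 0, "spin": 0}, {"grip": 0.01, "x": 0, "y": 0.001, "z": 0, "spin": 0}, {"grip": 0.01, "x": 0, "y": 0.001, "z": 0, "spin": 0}])

```text
time_s: 45.1
eef_pos: [0.5586, 0.2005, 0.1184]
tool_rot: [-2.181, -2.257, 0.006]
ft_force: [-6.7, -0.1, 10.3]
grip_width: 0.246
```

Emit:
send_rows(moves=[{"grip": 0.01, "x": 0, "y": 0.001, "z": 0, "spin": 0}, {"grip": 0.01, "x": 0, "y": 0.001, "z": 0, "spin": 0}, {"grip": 0.01, "x": 0, "y": 0.001, "z": 0, "spin": 0}, {"grip": 0.01, "x": 0, "y": 0.001, "z": 0, "spin": 0}, {"grip": 0.01, "x": 0, "y": 0.001, "z": 0, "spin": 0}, {"grip": 0.01, "x": 0, "y": 0.001, "z": 0, "spin": 0}])

```text
time_s: 45.6
eef_pos: [0.5647, 0.2007, 0.1184]
tool_rot: [-2.181, -2.257, 0.006]
ft_force: [-6.6, 0.6, 10.3]
grip_width: 0.245
```

Emit:
send_rows(moves=[{"grip": 0.01, "x": 0, "y": 0.001, "z": 0, "spin": 0}, {"grip": 0.01, "x": 0, "y": 0.001, "z": 0, "spin": 0}, {"grip": 0.01, "x": 0, "y": 0.001, "z": 0, "spin": 0}, {"grip": 0.01, "x": 0, "y": 0.001, "z": 0, "spin": 0}, {"grip": 0.01, "x": 0, "y": 0.001, "z": 0, "spin": 0}, {"grip": 0.01, "x": 0, "y": 0.001, "z": 0, "spin": 0}])

```text
time_s: 46.1
eef_pos: [0.5707, 0.2009, 0.1184]
tool_rot: [-2.181, -2.257, 0.006]
ft_force: [-6.5, -0.5, 10.0]
grip_width: 0.245
```

Emit:
send_rows(moves=[{"grip": 0.01, "x": 0, "y": 0.001, "z": 0, "spin": 0}, {"grip": 0.01, "x": 0, "y": 0.001, "z": 0, "spin": 0}, {"grip": 0.01, "x": 0, "y": 0.001, "z": 0, "spin": 0}, {"grip": 0.01, "x": 0, "y": 0.001, "z": 0, "spin": 0}, {"grip": 0.01, "x": 0, "y": 0.001, "z": 0, "spin": 0}, {"grip": 0.01, "x": 0, "y": 0.001, "z": 0, "spin": 0}])

```text
time_s: 46.6
eef_pos: [0.5777, 0.2011, 0.1183]
tool_rot: [-2.182, -2.257, 0.004]
ft_force: [-5.1, 0.8, 6.6]
grip_width: 0.245
```

Emit:
send_rows(moves=[{"grip": 0.01, "x": 0, "y": 0.001, "z": 0, "spin": 0}, {"grip": 0.01, "x": 0, "y": 0.001, "z": 0, "spin": 0}, {"grip": 0.01, "x": 0, "y": 0.001, "z": 0, "spin": 0}, {"grip": 0.01, "x": 0, "y": 0.001, "z": 0, "spin": 0}, {"grip": 0.01, "x": 0, "y": 0.001, "z": 0, "spin": 0}, {"grip": 0.01, "x": 0, "y": 0.001, "z": 0, "spin": 0}])

```text
time_s: 47.1
eef_pos: [0.5849, 0.2008, 0.1176]
tool_rot: [-2.184, -2.258, 0.002]
ft_force: [-2.0, -0.3, 0.2]
grip_width: 0.247
```

Emit:
send_rows(moves=[{"grip": 0.01, "x": 0, "y": 0.001, "z": 0, "spin": 0}, {"grip": 0.01, "x": 0, "y": 0.001, "z": 0, "spin": 0}, {"grip": 0.01, "x": 0, "y": 0.001, "z": 0, "spin": 0}, {"grip": 0.01, "x": 0, "y": 0.001, "z": 0, "spin": 0}, {"grip": 0.01, "x": 0, "y": 0.001, "z": 0, "spin": 0}, {"grip": 0.01, "x": 0, "y": 0.001, "z": 0, "spin": 0}])

```text
time_s: 47.6
eef_pos: [0.5868, 0.2009, 0.1173]
tool_rot: [-2.18, -2.256, 0.012]
ft_force: [-10.2, -0.3, 4.3]
grip_width: 0.247
```

The tip has dropped and caught on the far edge: the hole is at TCP x ≈ 0.585. I ease back and press down.

Emit:
send_rows(moves=[{"grip": 0.01, "x": 0, "y": -0.003, "z": 0, "spin": 0}, {"grip": 0.01, "x": 0, "y": -0.0025, "z": 0, "spin": 0}, {"grip": 0.01, "x": 0, "y": 0, "z": 0.002, "spin": 0}, {"grip": 0.01, "x": 0, "y": 0, "z": 0, "spin": 0}, {"grip": 0.01, "x": 0, "y": 0, "z": 0, "spin": 0}])

```text
time_s: 48.02
eef_pos: [0.585, 0.2008, 0.1154]
tool_rot: [-2.183, -2.258, 0.002]
ft_force: [-4.2, 1.2, -2.9]
grip_width: 0.248
```

Emit:
send_rows(moves=[{"grip": 0.01, "x": 0, "y": 0, "z": 0.002, "spin": 0}, {"grip": 0.01, "x": 0, "y": 0, "z": 0, "spin": 0}, {"grip": 0.01, "x": 0, "y": 0, "z": 0, "spin": 0}])

```text
time_s: 48.27
eef_pos: [0.585, 0.2008, 0.1135]
tool_rot: [-2.183, -2.258, 0.002]
ft_force: [-4.9, 0.2, -1.7]
grip_width: 0.243
```

Emit:
send_rows(moves=[{"grip": 0.01, "x": 0, "y": -0.001, "z": 0.002, "spin": 0}, {"grip": 0.01, "x": 0, "y": 0, "z": 0.003, "spin": 0}, {"grip": 0.01, "x": 0, "y": 0, "z": 0.003, "spin": 0}, {"grip": 0.01, "x": 0, "y": 0, "z": 0.003, "spin": 0}, {"grip": 0.01, "x": 0, "y": 0, "z": 0, "spin": 0}, {"grip": 0.01, "x": 0, "y": 0, "z": 0, "spin": 0}])

```text
time_s: 48.77
eef_pos: [0.5846, 0.2008, 0.1026]
tool_rot: [-2.184, -2.258, 0.001]
ft_force: [-4.7, 0.2, -3.0]
grip_width: 0.243
```

Emit:
send_rows(moves=[{"grip": 0.01, "x": 0, "y": 0, "z": 0.003, "spin": 0}, {"grip": 0.01, "x": 0, "y": 0, "z": 0.003, "spin": 0}, {"grip": 0.01, "x": 0, "y": 0, "z": 0.001, "spin": 0}, {"grip": 0.01, "x": 0, "y": 0, "z": 0.001, "spin": 0}, {"grip": 0.01, "x": 0, "y": 0, "z": 0, "spin": 0}, {"grip": 0.01, "x": 0, "y": 0, "z": 0, "spin": 0}])

```text
time_s: 49.27
eef_pos: [0.5845, 0.201, 0.0958]
tool_rot: [2.184, 2.258, -0.0]
ft_force: [-6.9, -0.7, 6.3]
grip_width: 0.243
```

Emit:
send_rows(moves=[{"grip": 0.01, "x": 0, "y": 0, "z": 0.001, "spin": 0}, {"grip": 0.01, "x": 0, "y": 0, "z": 0.001, "spin": 0}, {"grip": 0.01, "x": 0, "y": 0, "z": 0, "spin": 0}])

```text
time_s: 49.52
eef_pos: [0.5846, 0.201, 0.0957]
tool_rot: [2.183, 2.257, 0.0]
ft_force: [-9.9, -2.4, 18.3]
grip_width: 0.247
```

Emit:
send_rows(moves=[{"grip": 0.05, "x": 0, "y": 0, "z": -0.001, "spin": 0}, {"grip": 0.05, "x": 0, "y": 0, "z": 0, "spin": 0}, {"grip": 0.05, "x": 0, "y": 0, "z": 0, "spin": 0}, {"grip": 0.05, "x": 0, "y": 0, "z": 0, "spin": 0}, {"grip": 0.05, "x": 0, "y": 0, "z": 0, "spin": 0}, {"grip": 0.05, "x": 0, "y": 0, "z": 0, "spin": 0}])

```text
time_s: 50.02
eef_pos: [0.5851, 0.2009, 0.0938]
tool_rot: [2.184, 2.258, 0.001]
ft_force: [-0.2, 0.3, -0.4]
grip_width: 0.564
```

Emit:
send_rows(moves=[{"grip": 0.05, "x": 0, "y": 0, "z": -0.02, "spin": 0}, {"grip": 0.05, "x": 0, "y": 0, "z": -0.03, "spin": 0}, {"grip": 0.05, "x": 0, "y": 0, "z": -0.04, "spin": 0}, {"grip": 0.05, "x": 0, "y": 0, "z": -0.04, "spin": 0}, {"grip": 0.05, "x": -0.03, "y": 0, "z": -0.01, "spin": 0}, {"grip": 0.05, "x": -0.03, "y": 0, "z": 0, "spin": 0}, {"grip": 0.05, "x": -0.03, "y": 0, "z": 0, "spin": 0}, {"grip": 0.05, "x": 0, "y": 0, "z": 0, "spin": 0}, {"grip": 0.05, "x": 0, "y": 0, "z": 0, "spin": 0}, {"grip": 0.05, "x": 0, "y": 0, "z": 0, "spin": 0}])

```text
time_s: 50.85
eef_pos: [0.5877, 0.1117, 0.234]
tool_rot: [-2.183, -2.258, -0.001]
ft_force: [-0.0, 0.7, -0.0]
grip_width: 0.567
```

```bash
python3 - <<'E'
from h import *
s=state();print(s['eef_pos'],yaw(),s["ft_force"],s["grip_width"])
w=get_image("wrist");sc=get_image("scene");t=get_image("top")
for c,n,z in(("wrist","pin_handle",.163),("top","pin_handle",.15),("top","drawer",.07),("top","battery_mid",.02),("top","taillamp_mid",.02),("top","charger_mid",.02),("top","spraycan",.085),("top","screwjar",.04),("top","mug",.05),("top","tape",.02)):
  for r in silhouettes(n,c):
    if r["p"]>.4:
        q,a,d,b=rect(c,r["region"],z);print(c,n,round(r["p"],2),np.round(r["xy"]),q.round(3),round(a,1),np.round(d))
u,v=proj("scene",(.585,.2,.12)).astype(int)
A=cv2.resize(sc[v-50:v+50,u-65:u+65],(520,400),interpolation=2);B=cv2.resize(w[0:300,140:430],(280,290));
canvas=np.zeros((400,800,3),np.uint8);canvas[:,:520]=A;canvas[:290,520:]=B;cv2.imwrite("pics/end.png",canvas)
E
```

```text
[0.58766196 0.11172133 0.23397381] 91.93280833470821 [-0.03662906  0.7285688  -0.03225948] 0.5665459424807661
wrist pin_handle 0.71 [281.  89.] [0.584 0.199] 92.0 [25. 25.]
top pin_handle 0.68 [ 96. 257.] [0.407 0.433] 89.5 [51. 29.]
top pin_handle 0.54 [200. 181.] [0.581 0.194] 27.0 [40. 27.]
top drawer 0.53 [265. 145.] [0.694 0.041] 43.7 [25. 11.]
top taillamp_mid 0.74 [201. 219.] [0.565 0.188] 1.4 [313. 159.]
top charger_mid 0.63 [473. 191.] [ 0.587 -0.499] 103.6 [69. 40.]
top spraycan 0.66 [371. 127.] [ 0.742 -0.233] 152.9 [112.  57.]
top screwjar 0.66 [415. 140.] [ 0.712 -0.348] 134.3 [93. 69.]
top mug 0.57 [136. 154.] [0.691 0.388] 39.9 [125.  81.]
top tape 0.7 [148. 283.] [0.343 0.325] 91.5 [89. 88.]
```

```bash
python3 -c "
from h import *
print(finish_job(),state()['time_s'])"
```

```text
the job is handed in; nothing more can be done
the job is handed in; nothing more can be done
```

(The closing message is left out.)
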